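# Clamp an ankle yoke and gauge its fork

## Robot

A 6-joint arm with a two-finger parallel gripper is mounted at the origin on the work surface. World frame = base frame: x ahead of the robot, y to its left, z up, the work surface at z = 0. Lengths are in m, angles in rad, forces in N, time in s.
With the tool pointing down it reaches from about 0.25 to 0.725 m from the base axis. Payload 9.7 kg.
Tool frame: the origin (TCP) lies at the very end of the fingers, on their centre line; the grasp point (between the pads) lies 19 mm behind it; x points along the fingers, z is the direction in which the jaws open and shut, and the axes are right-handed (so a half turn about x gives the same grasp; the last joint's range is limited). The gripper opens to 85 mm and grips with 20 to 120 N. Pads are 22 mm wide; open, the fingers measure 114 mm over their backs; the gripper's body (76 mm by 85 mm) begins 54 mm behind the grasp point. The pads swing forward as they close: fully open they stand 13 mm farther back than shut.
Start: joints at [-1.103, 0.087, 0.176, 1.66, 0, 1.571], TCP at [0.248, -0.491, 0.231] pointing down, gripper open.
Joint ranges: [-3.13, 3.13], [-0.85, 1.81], [-1.15, 1.24], [-2.2, 2.28], [-1.44, 1.52], [-3.14, 3.14]. Speed limits (rad/s): [2.22, 2.22, 2.57, 3.14, 3.14, 3.14].

## Interface

Orientations are given as a unit quaternion [w, x, y, z].
In Python, from workcell import arm, eyes gives the robot as it stands.
- The arm moves only by the tool send_rows, never from a script. Its argument "rows" is a list of rows, each a list of 3 entries, a list of its own where there are three numbers: the closure in counts, from 0 (fully open) to 255 (shut), then the shift along the tool's x, y, z in m, then the turn, a rotation vector about the tool's x, y, z in units of 5 degrees (1.0 is 5 degrees). In form: [[gripper, [dx, dy, dz], [rx, ry, rz]], ...]. A call has 1 to 10 rows; each row is the pose to reach, as a shift and turn from the pose commanded when the call began, along the tool's axes at that moment; what a row does not reach only later rows make up. A row lasts 1/10 s, in which the tool goes at most 50 mm and 8.59 degrees, less where a joint would pass 70% of its speed; a pose out of reach is approached as far as the arm can. A call with a gripper value outside its range is refused whole. The fingers move at their own pace and stop on an object; "newtons" is the grip in N (left out, the last holds). Time passes only in rows, so rows that repeat a pose let the fingers close. It gives the time, the measured TCP pose, the force and the opening at its end, in the units of the state.
- arm.sense(): the state, without advancing time (a new reading comes with each control period).
- eyes.capture(name): name is "side" or "top"; returns a dict with "image" (400x640x3 uint8, blue, green, red), "fx", "fy", "cx", "cy" (pixels), "rvec" (rotation vector, rad) and "tvec" (3), from world to camera coordinates, as OpenCV has them. Camera axes: x right, y down, z forward; pixel columns grow to the right and rows downward; lengths in m; the calibration is good to about 2 mm. A picture is of the moment at which its call begins. There is no depth.
- arm.job_done(): hands the job in, once; it reports no verdict.
The state is a dict: "time": time; "joint_positions": joint angles; "qd": joint speeds; "tau": joint torques, N m; "ee_pos": TCP position; "eef_rot": TCP orientation; "wrist_force": force on the tool from outside, world axes, zero at the start; "wrist_torque": the same for the moment, N m; "opening": opening from 0.0 (shut) to 1.0 (fully open).
Only numpy, scipy, OpenCV 4.12 (cv2) and the standard library are available. Lean on these libraries where they do the work, as an engineer would, in place of code of your own. Each camera call takes 0.05 s, during which the arm holds its last target. There are 200 camera calls.

## Task

Turn the vise's crank clockwise (as seen from the crank's end) until the sliding jaw has closed firmly on the foot of the aluminium ankle yoke that stands between the jaws. Then draw the steel taper gauge out of the tool block and slide it straight down, thin end first, into the slot between the yoke's two cheeks until it drags snugly on both, without forcing it. Finish while holding the gauge by its handle, still and upright at that depth, so that the gap can be read, and leave the other things on the bench where they are.

Things in the scene. Friction and masses are not known exactly. Their poses are not given: they have to be found in the camera images.
- vise: green machine vise on a round swivel base, fixed to the bench. Origin at bench level under its middle; +x points from the crank end to the fixed jaw, z up. Bed (the work stands on it) 58 mm up, 84 mm wide, x -105 to +75 mm; jaws up to 98 mm. The fixed jaw's steel face is at x +20 mm, looking to -x. At the -x end a nut block (x -105 to -81 mm, 60 mm wide, 94 mm high) carries the screw.
- jaw: the vise's sliding jaw, 84 mm wide. Origin at the foot of its steel gripping face, in the middle, on the bed; the face looks to the vise's +x. Screw and crank travel with it. With crank at 0 the face is at x -25 mm of the vise, 45 mm from the fixed jaw's face.
- crank (a joint): angle a of the vise's crank, rad; grows clockwise seen from the crank end (looking along the vise's +x), closing the jaw 8 mm per turn. The knob lies 34 mm from the axis: up at a = 0, (-sin a along vise y, cos a up) at a. Takes about 3 N at the knob, stays where left. Both jaws meet the foot at 7.07 rad; 0.4 to 0.6 rad more grips it firmly, the push at the knob then climbing by about 2 N per 0.1 rad.
- crank_axis (a point): point on the screw's axis, 78 mm above the bench, level along the axis with the middle of the red knob; it travels with the jaw and is at x -164 mm of the vise at crank 0. The 22 mm thick hub ends 19 mm from this point towards the vise.
- crank_knob (a point): middle of the red crank knob, a free-turning sleeve 14 mm in diameter and 40 mm long, lying parallel to the vise's x axis, on a steel crank arm of 34 mm radius. The arm's face lies 21 mm from this point towards the vise; the knob's free end 20 mm the other way.
- yoke: aluminium ankle yoke, loose, standing between the jaws, 0.34 kg: a foot block 36 (x, between the jaws) x 64 (y) x 32 mm with two upright cheeks, 90 mm tall in all. Origin mid-underside, x nearly along the vise's x. The slot between the cheeks is open at the top (z 90 mm) and at both x ends, floor at z 32 mm, width across y 5.0 to 7.2 mm, differing from piece to piece, middle within 0.6 mm of y 0.
- cheek_a: the cheek at the yoke's -y side: plate 36 x 10 x 58 mm with a flange and a brass-bushed bore. Its top edge is fully rounded (radius 5 mm), so the slot has its true width from 5 mm below the mouth down. Origin at the foot of its inner face (yoke z 32 mm), which looks to +y.
- cheek_b: the like cheek at the yoke's +y side. Origin at the foot of its inner face, which looks to -y: the slot's width is the distance between the two cheeks' origins.
- gauge: taper gauge, loose, 0.09 kg: graduated steel blade 80 mm long, 16 mm wide (x), thickness (y) growing evenly from 2.0 mm at the tip to 11.6 mm, then a yellow handle 24 (x) x 18 (y) x 52 mm (z). Origin mid-tip, z towards the handle. Starts upright, tip down, in any of the block's slots. Snug with the tip 30 to 50 mm below the yoke's mouth, as the slot is wide, under a push of 4 to 10 N.
- gauge_grip (a point): the place to hold the gauge: the middle of its handle, 108 mm from the tip, 28 mm above the handle's shoulder and 24 mm below its end. Best taken across the 18 mm thickness (y).
- block: wooden tool block, fixed, 150 (x) x 70 (y) x 92 mm tall, origin under its middle. Three upright slots in a row along x, 46 mm apart, each 19 mm (x) x 14 mm (y), 88 mm deep. The gauge stands in one with its handle's shoulder on the block's top and its width along the block's x.
- awl: bystander: awl with a red handle, in the block; handle 56 mm tall, 28 mm thick. Origin where the handle rests on the block's top.
- file: bystander: file with a wooden handle, in the block; handle 62 mm tall, 27 mm thick. Origin where the handle rests on the block's top.
- bowl: bystander: blue plaster bowl, 120 mm across, 70 mm tall; origin under its middle.
- tape: bystander: white tape roll lying flat, 90 mm across, 24 mm tall; origin under its middle.
- foot_model: bystander: white plaster foot model, 86 x 215 x 155 mm; origin under it.
- bush: bystander: brass bush, 28 mm across, 22 mm tall; origin under its middle.
- glue: bystander: orange bottle, 52 mm across, 130 mm tall; origin under its middle.

How it is judged:
By the outcome, as a careful person would: the job done as asked, in the order asked, and still so for the second after the job is handed in, while the arm keeps its last pose, push and grip.
It also fails if it takes over 67 s, if anything falls off the work surface, if the arm or the gripper's body presses on something with over 40 N, if the wrist force passes 120 N, or if a joint passes its speed limit or range.

## Working session

There is one attempt and no reset: what is moved stays moved. The work goes in short steps, Python scripts to look and compute and a tool call to move; the robot and the scene stay as the last step left them, time stands still between calls to the robot, and variables do not carry over. Pictures are saved under pics/ and viewed, about 8 in all and at most 12, crops included, and the job is handed in when it is done.

Besides the shell and the picture viewer there is one more tool, called after "Request:" by a JSON object that holds its "api" and its "payload". send_rows: Moves the arm, as the interface text tells. Its arguments: {"type":"object","properties":{"rows":{"type":"array"},"newtons":{"type":"number"}},"required":["rows"]}

```bash
ls; mkdir -p pics; python3 - <<'E'
from workcell import arm,eyes
import cv2
print(arm.sense())
for n in("side","top"):
    c=eyes.capture(n); cv2.imwrite(f"pics/{n}0.png",c["image"]); print({k:c[k] for k in c if k!="image"})
    import pickle; pickle.dump(c,open(f"{n}0.pkl","wb"))
E
```

```text
pics
{'time': 0.0, 'joint_positions': array([-1.10299723e+00,  8.74717473e-02,  1.75157444e-01,  1.65979486e+00,
        8.03044963e-06,  1.57077140e+00]), 'qd': array([-0.00109496,  0.00097543, -0.0020669 ,  0.00074415, -0.00190732,
       -0.00102822]), 'tau': array([-1.15671955e-03, -5.20385671e+01,  4.64806116e+01,  1.60774996e-02,
       -1.79836529e-04, -3.44330900e-06]), 'ee_pos': array([ 0.24791129, -0.49071384,  0.23058861]), 'eef_rot': array([ 0.60188195,  0.37073671,  0.60266965, -0.37024546]), 'wrist_force': array([-0.28444898,  0.10865833, -0.01764503]), 'wrist_torque': array([-0.0289922 ,  0.0508234 , -0.07276321]), 'opening': 1.0002120414533517}
{'fx': 391.1306915114885, 'fy': 391.1306915114885, 'cx': 317.4471120465602, 'cy': 197.82545165976808, 'rvec': array([ 0.61976911, -2.69801012,  1.12613603]), 'tvec': array([0.55705638, 0.22935529, 1.05531488])}
{'fx': 408.5434696457223, 'fy': 408.5434696457223, 'cx': 318.81602901422053, 'cy': 197.25577692583724, 'rvec': array([ 2.20393666, -2.19466806,  0.08358709]), 'tvec': array([0.03120563, 0.57471028, 1.10043899])}
```

View pics/side0.png

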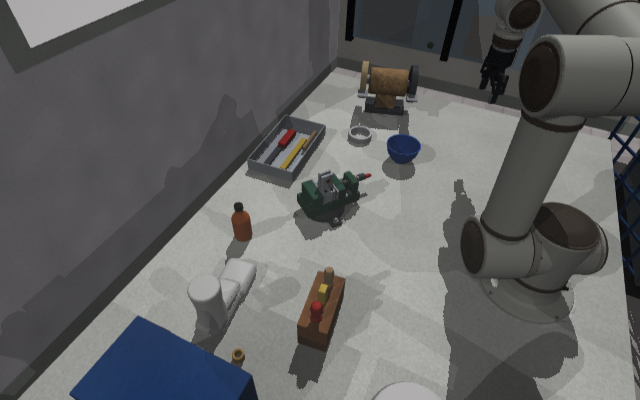

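View pics/top0.png

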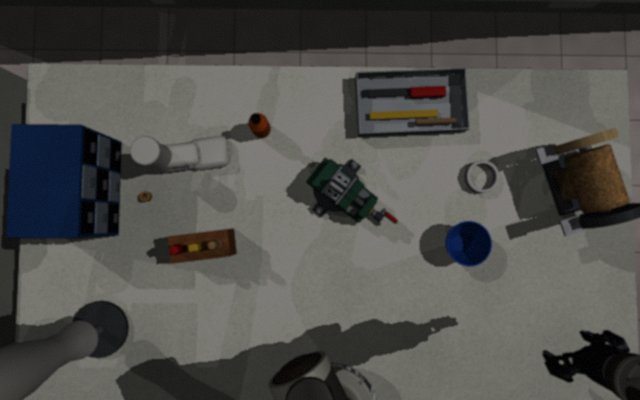

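The side view shows the vise near (335,195), with the crank knob at (366,176), and the block at (322,310) with the yellow gauge handle in the middle slot at (323,290). The top view shows the vise at (345,190), the knob at (390,216), and the gauge at (194,247).

```bash
cat > h.py <<'E'
import cv2,numpy as np,pickle
from scipy.spatial.transform import Rotation as R
def K(c): return np.array([[c["fx"],0,c["cx"]],[0,c["fy"],c["cy"]],[0,0,1.]])
def proj(c,P): return cv2.projectPoints(np.atleast_2d(np.asarray(P,float)),c["rvec"],c["tvec"],K(c),None)[0][:,0]
def ray(c,p):
    M=R.from_rotvec(c["rvec"]).as_matrix(); d=M.T@np.linalg.inv(K(c))@[p[0],p[1],1]
    return -M.T@c["tvec"],d/np.linalg.norm(d)
def onz(c,p,z):
    o,d=ray(c,p); return o+d*(z-o[2])/d[2]
def tri(c1,p1,c2,p2):
    o1,d1=ray(c1,p1);o2,d2=ray(c2,p2)
    s=np.linalg.lstsq(np.c_[d1,-d2],o2-o1,rcond=None)[0]
    a,b=o1+s[0]*d1,o2+s[1]*d2; return (a+b)/2,np.linalg.norm(a-b)
def quat(q): return R.from_quat(np.r_[q[1:],q[0]])
E
python3 - <<'E'
from h import *
s=pickle.load(open("side0.pkl","rb"));t=pickle.load(open("top0.pkl","rb"))
def crop(c,x,y,w,h,k): return cv2.resize(cv2.convertScaleAbs(c["image"][y:y+h,x:x+w],alpha=1.6),None,fx=k,fy=k,interpolation=cv2.INTER_CUBIC)
a=crop(t,285,145,120,90,5); b=crop(s,285,155,100,75,5)
cv2.imwrite("pics/vt.png",a)
cv2.imwrite("pics/vs.png",b)
for c,n in((s,"side"),(t,"top")):
    hsv=cv2.cvtColor(c["image"],cv2.COLOR_BGR2HSV)
    red=((hsv[...,0]<8)|(hsv[...,0]>172))&(hsv[...,1]>140)&(hsv[...,2]>50)
    yel=(hsv[...,0]>22)&(hsv[...,0]<33)&(hsv[...,1]>150)&(hsv[...,2]>80)
    for nm,m in(("red",red),("yel",yel)):
        q=cv2.connectedComponentsWithStats(m.astype(np.uint8))
        print(n,nm,[(st[:5].tolist(),ce.round(1).tolist()) for st,ce in zip(q[2][1:],q[3][1:]) if st[4]>5])
E
```

```text
side red [([279, 129, 17, 18, 133], [286.5, 137.2]), ([366, 174, 4, 3, 9], [367.6, 175.1]), ([311, 301, 11, 10, 81], [316.1, 305.2]), ([311, 314, 7, 8, 20], [313.2, 318.4]), ([320, 314, 2, 5, 7], [320.6, 316.0])]
side yel [([281, 139, 25, 30, 145], [292.8, 153.4]), ([319, 286, 3, 5, 9], [320.1, 288.7])]
top red [([411, 86, 35, 11, 318], [427.7, 91.1]), ([385, 212, 12, 10, 48], [390.2, 216.9]), ([180, 243, 3, 3, 6], [181.0, 243.8]), ([169, 245, 11, 10, 80], [173.7, 249.4])]
top yel [([373, 111, 64, 8, 218], [405.1, 114.0]), ([371, 114, 2, 5, 6], [371.3, 116.2]), ([189, 244, 9, 6, 26], [193.0, 246.7])]
```

View pics/vt.png

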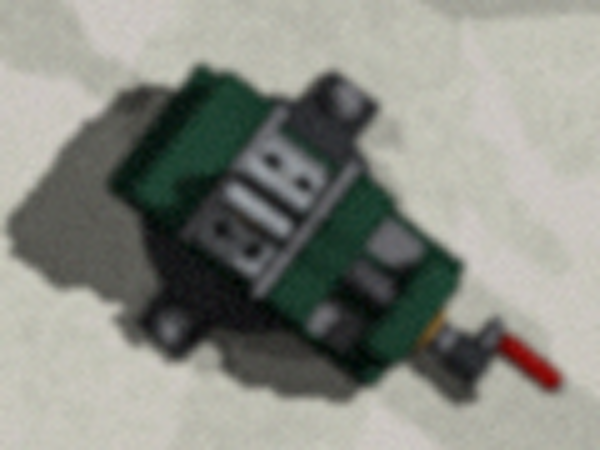

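View pics/vs.png

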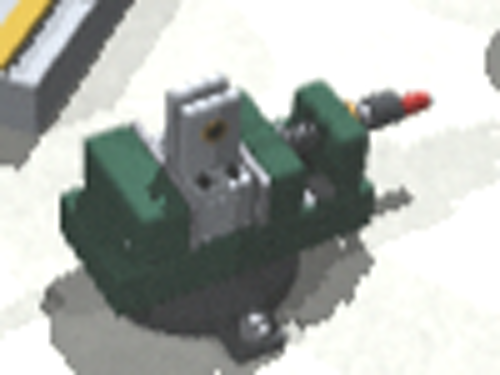

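Top crop: the fixed jaw face runs from about (288,108) to (188,240), the moving jaw plate from (357,165) to (258,297), the nut block's outer edge from (462,267) to (372,382), and the red knob from (503,338) to (558,385). Side crop: the knob is at about (416,102), and the slot is visible at the yoke's top (200,90).

```bash
python3 - <<'E'
from h import *
s=pickle.load(open("side0.pkl","rb"));t=pickle.load(open("top0.pkl","rb"))
T=lambda x,y:((x+.5)/5+285-.5,(y+.5)/5+145-.5)
S=lambda x,y:((x+.5)/5+285-.5,(y+.5)/5+155-.5)
def line(n,a,b,z):
    A,B=onz(t,T(*a),z),onz(t,T(*b),z);d=A-B
    print(n,A.round(4),B.round(4),"mid",((A+B)/2).round(4),"len",np.linalg.norm(d).round(4),"xdir deg",np.degrees(np.arctan2(d[0],-d[1])).round(1))
line("fixedback",(203,68),(112,187),.098)
line("fixed",(288,108),(188,240),.098)
line("mov",(357,165),(258,297),.098)
line("nut",(462,267),(372,382),.094)
k,e=tri(t,(390.2,216.9),s,S(416,102)); print("knob",k,e)
line("knob",(503,338),(558,385),k[2])
# vise from mask of green in hsv: top
g,e=tri(t,(193.3,246.6),s,(323,289.5));print("gauge",g,e)
# colours around gauge handle & block
for c,(x,y,w,h) in((t,(150,225,95,45)),(s,(290,260,65,95))):
    cv2.imwrite("pics/b%d.png"%w,cv2.resize(cv2.convertScaleAbs(c["image"][y:y+h,x:x+w],alpha=1.5),None,fx=6,fy=6,interpolation=cv2.INTER_CUBIC))
a=cv2.imread("pics/b95.png");b=cv2.imread("pics/b65.png")
o=np.zeros((570,570+390,3),np.uint8);o[:270,:570]=a;o[:,570:]=b
cv2.imwrite("pics/blk.png",cv2.resize(o,None,fx=.8,fy=.8,interpolation=cv2.INTER_AREA))
E
```

```text
fixedback [0.6696 0.0191 0.098 ] [0.6084 0.0651 0.098 ] mid [0.639  0.0421 0.098 ] len 0.0766 xdir deg 53.0
fixed [ 0.6493 -0.0244  0.098 ] [0.5816 0.0264 0.098 ] mid [0.6155 0.001  0.098 ] len 0.0846 xdir deg 53.1
mov [ 0.6203 -0.0595  0.098 ] [ 0.5528 -0.0092  0.098 ] mid [ 0.5866 -0.0344  0.098 ] len 0.0842 xdir deg 53.3
nut [ 0.5688 -0.1136  0.094 ] [ 0.51   -0.0674  0.094 ] mid [ 0.5394 -0.0905  0.094 ] len 0.0747 xdir deg 51.9
knob [ 0.51678218 -0.15479833  0.06060347] 0.009149870646397934
knob [ 0.5334 -0.1403  0.0606] [ 0.5089 -0.1691  0.0606] mid [ 0.5212 -0.1547  0.0606] len 0.0379 xdir deg 139.6
gauge [0.4463221  0.3371354  0.13826364] 0.0013233525322641861
```

View pics/blk.png

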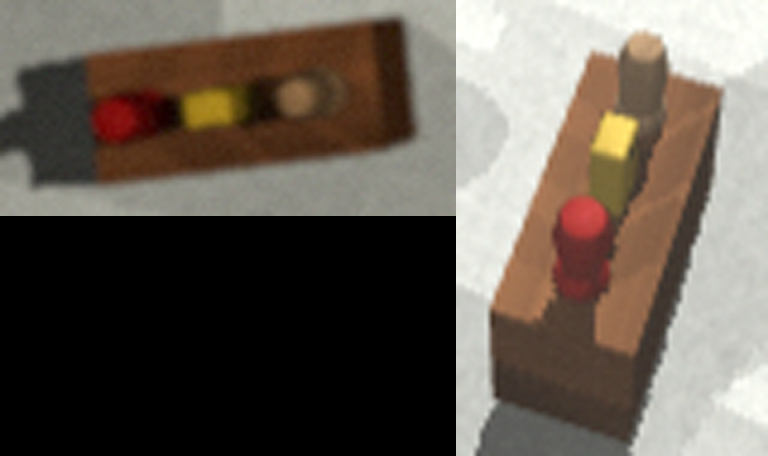

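The block picture shows the gauge's yellow handle in the middle slot, top-face centre at about (211,108) in the top part and (615,136) in the side part. The awl and file stand on either side.

```bash
python3 - <<'E'
from h import *
s=pickle.load(open("side0.pkl","rb"));t=pickle.load(open("top0.pkl","rb"))
th=np.radians(53);vx=np.array([np.cos(th),np.sin(th),0]);vy=np.array([-vx[1],vx[0],0]);z=np.array([0,0,1.])
O=np.array([.6155,.001,0])-.02*vx
print("vise",O)
ax=O-.164*vx+.078*z
S=lambda x,y:((x+.5)/5+285-.5,(y+.5)/5+155-.5)
obsS=np.array(S(416,102));obsT=np.array([390.2,216.9])
for a in np.arange(-1.6,1.7,.2):
    P=ax+.034*(-np.sin(a)*vy+np.cos(a)*z)+vx*a*.008/6.283
    print(round(a,1),(proj(t,P)[0]-obsT).round(1),(proj(s,P)[0]-obsS).round(1))
B=lambda x,y:(150+x/4.8,225+y/4.8)
Bs=lambda x,y:(290+(x-456)/4.8,260+y/4.8)
cs=[onz(t,B(*p),.092) for p in((86,57),(376,22),(388,150),(97,185))]
print(np.array(cs).round(4));print([np.linalg.norm(cs[i]-cs[i-1]).round(3) for i in range(4)])
for i,j in((0,1),(3,2),):
    d=cs[j]-cs[i];print(np.degrees(np.arctan2(d[1],d[0])))
print("centre",np.mean(cs,0))
cs=[onz(s,Bs(*p),.092) for p in((592,52),(722,90),(634,354),(490,310))]
print(np.array(cs).round(4),np.mean(cs,0));print([np.linalg.norm(cs[i]-cs[i-1]).round(3) for i in range(4)])
print("gauge",tri(t,B(211,108),s,Bs(615,136)),onz(t,B(211,108),.144),onz(s,Bs(615,136),.144))
# yoke top
T=lambda x,y:((x+.5)/5+285-.5,(y+.5)/5+145-.5)
print("slot ",onz(t,T(262,202),.148), "tool R\n",quat([0.60188195,  0.37073671,  0.60266965, -0.37024546]).as_matrix().round(3))
E
```

```text
vise [ 0.6034637  -0.01497271  0.        ]
-1.6 [-8.8 17.3] [8.2 5.1]
-1.4 [-8.4 17.1] [8.3 3.4]
-1.2 [-7.6 16.6] [8.2 1.5]
-1.0 [-6.5 15.6] [ 7.8 -0.5]
-0.8 [-5.2 14.3] [ 7.2 -2.6]
-0.6 [-3.8 12.6] [ 6.3 -4.6]
-0.4 [-2.2 10.7] [ 5.3 -6.5]
-0.2 [-0.6  8.5] [ 4.2 -8.2]
-0.0 [1.  6.3] [ 3.  -9.6]
0.2 [2.5 4.1] [  1.7 -10.7]
0.4 [3.8 2. ] [  0.4 -11.4]
0.6 [4.8 0. ] [ -0.8 -11.7]
0.8 [ 5.6 -1.6] [ -1.9 -11.5]
1.0 [ 6.1 -3. ] [ -2.8 -11. ]
1.2 [ 6.2 -4. ] [ -3.6 -10.1]
1.4 [ 6.1 -4.5] [-4.2 -8.8]
1.6 [ 5.6 -4.7] [-4.6 -7.3]
[[0.4683 0.4148 0.092 ]
 [0.4871 0.2634 0.092 ]
 [0.4202 0.256  0.092 ]
 [0.4016 0.4074 0.092 ]]
[np.float64(0.067), np.float64(0.153), np.float64(0.067), np.float64(0.153)]
-82.90885205119129
-83.02087309693506
centre [0.44430309 0.33541613 0.092     ]
[[0.4891 0.2676 0.092 ]
 [0.4205 0.2593 0.092 ]
 [0.4025 0.406  0.092 ]
 [0.4706 0.4156 0.092 ]] [0.44566906 0.33713166 0.092     ]
[np.float64(0.149), np.float64(0.069), np.float64(0.148), np.float64(0.069)]
gauge (array([0.44553788, 0.33527423, 0.1406213 ]), np.float64(0.0012568714325231739)) [0.44516207 0.33409683 0.144     ] [0.44533157 0.33742988 0.144     ]
slot  [ 0.59667903 -0.0080833   0.148     ] tool R
 [[-0.001  0.893  0.451]
 [ 0.001  0.451 -0.893]
 [-1.     0.    -0.001]]
```

```bash
python3 - <<'E'
from h import *
s=pickle.load(open("side0.pkl","rb"));t=pickle.load(open("top0.pkl","rb"))
th=np.radians(53);vx=np.array([np.cos(th),np.sin(th),0]);vy=np.array([-vx[1],vx[0],0]);z=np.array([0,0,1.])
O=np.array([.6155,.001,0])-.02*vx
ax=O-.164*vx+.078*z
S=lambda x,y:((x+.5)/5+285-.5,(y+.5)/5+155-.5)
obsS=np.array(S(416,102));obsT=np.array([390.2,216.9])
for a in np.arange(-3.2,3.3,.4):
    P=ax+.034*(-np.sin(a)*vy+np.cos(a)*z)+vx*a*.008/6.283
    print(round(a,1),(proj(t,P)[0]-obsT).round(1),(proj(s,P)[0]-obsS).round(1))
print(proj(s,[ax,ax+.02*vx,ax+.019*vx,O-.105*vx+.094*z,O-.105*vx+.094*z+.03*vy,O-.105*vx+.094*z-.03*vy]),proj(t,[ax,ax+.019*vx]))
for n,(x,y) in(("side",(340,160)),("top",(360,190))):
    c=s if n=="side" else t
    i=cv2.convertScaleAbs(c["image"][y:y+40,x:x+48],alpha=1.8)
    cv2.imwrite("pics/k_%s.png"%n,cv2.resize(i,None,fx=8,fy=8,interpolation=cv2.INTER_CUBIC))
cv2.imwrite("pics/k.png",np.hstack([cv2.imread("pics/k_side.png"),cv2.imread("pics/k_top.png")]))
E
```

```text
-3.2 [-2.3  6.5] [1.3 5.7]
-2.8 [-5.3 10.4] [3.5 7.8]
-2.4 [-7.6 13.9] [5.6 8.5]
-2.0 [-8.8 16.3] [7.3 7.5]
-1.6 [-8.8 17.3] [8.2 5.1]
-1.2 [-7.6 16.6] [8.2 1.5]
-0.8 [-5.2 14.3] [ 7.2 -2.6]
-0.4 [-2.2 10.7] [ 5.3 -6.5]
-0.0 [1.  6.3] [ 3.  -9.6]
0.4 [3.8 2. ] [  0.4 -11.4]
0.8 [ 5.6 -1.6] [ -1.9 -11.5]
1.2 [ 6.2 -4. ] [ -3.6 -10.1]
1.6 [ 5.6 -4.7] [-4.6 -7.3]
2.0 [ 3.7 -3.8] [-4.6 -3.6]
2.4 [ 0.9 -1.4] [-3.8  0.4]
2.8 [-2.3  2. ] [-2.2  4.2]
3.2 [-5.6  5.9] [-0.2  7.2]
[[369.5403381  173.56901319]
 [364.21294314 175.43317278]
 [364.48069965 175.33947955]
 [354.08428852 175.29447892]
 [359.20856897 181.16032669]
 [349.11553843 169.60666929]] [[388.64625292 223.16415273]
 [382.76126559 218.70747356]]
```

View pics/k.png

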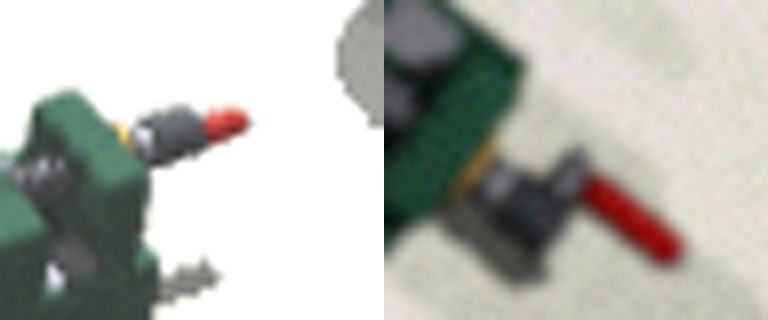

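The knob lies low, at a ≈ 2.4 rad; in the side view it is partly hidden behind the hub (red spans x 205–247 of the crop). Now to work out the approach.

```bash
cat >> h.py <<'E'
def plan(st,pos,zdir=None):
    """shift (mm) in tool axes to world pos; turn so that tool x is down and tool z along zdir (deg azimuth)"""
    M=quat(st["eef_rot"]).as_matrix(); d=M.T@(np.asarray(pos)-st["ee_pos"])
    out=[d.round(5)]
    if zdir is not None:
        a=np.radians(zdir);zz=np.array([np.cos(a),np.sin(a),0])
        if zz@M[:,2]<0: zz=-zz
        x=np.array([0,0,-1.]);G=np.c_[x,np.cross(zz,x),zz]
        out.append((np.degrees(R.from_matrix(M.T@G).as_rotvec())/5).round(3))
    return out
E
python3 - <<'E'
from h import *
from workcell import arm
t=pickle.load(open("top0.pkl","rb"))
th=np.radians(53);vx=np.array([np.cos(th),np.sin(th),0]);vy=np.array([-vx[1],vx[0],0])
k=onz(t,(390.8,217.1),.053);print(k)
O=np.array([.6155,.001,0])-.02*vx
print("in vise frame",(k-O)@vx,(k-O)@vy)
g=k-.004*vx; st=arm.sense()
print(plan(st,[*g[:2],.15],143),plan(st,[*g[:2],.034],143))
for p in((468,244),(480,176)):print(onz(t,p,.05))
E
```

```text
[ 0.52071784 -0.15646571  0.053     ]
in vise frame -0.16279903187010764 -0.01906883199145033
[array([ 0.08086,  0.39062, -0.17349]), array([-5.239e+00, -1.300e-02, -3.000e-03])] [array([ 0.19686,  0.39062, -0.17335]), array([-5.239e+00, -1.300e-02, -3.000e-03])]
[ 0.45030634 -0.36188857  0.05      ]
[ 0.63168334 -0.3975151   0.05      ]
```

Request:
{"api": "send_rows", "payload": {"rows": [[0,[0.06,0.39,-0.173],[-5.24,0,0]],[0,[0.06,0.39,-0.173],[-5.24,0,0]],[0,[0.06,0.39,-0.173],[-5.24,0,0]],[0,[0.06,0.39,-0.173],[-5.24,0,0]],[0,[0.06,0.39,-0.173],[-5.24,0,0]],[0,[0.06,0.39,-0.173],[-5.24,0,0]],[0,[0.06,0.39,-0.173],[-5.24,0,0]],[0,[0.06,0.39,-0.173],[-5.24,0,0]],[0,[0.08,0.39,-0.173],[-5.24,0,0]],[0,[0.08,0.39,-0.173],[-5.24,0,0]]], "newtons": 40}}

```text
time: 1.1
ee_pos: [0.5186, -0.1572, 0.1475]
eef_rot: [0.669, 0.223, 0.673, -0.223]
wrist_force: [-0.2, -0.2, -0.6]
opening: 0.998
```

```bash
python3 - <<'E'
from h import *
from workcell import arm,eyes
st=arm.sense();print(plan(st,[.5183,-.1597,.034],143),st["ee_pos"],st["wrist_force"])
c=eyes.capture("top");pickle.dump(c,open("top1.pkl","wb"));s=eyes.capture("side");pickle.dump(s,open("side1.pkl","wb"))
i=[cv2.resize(cv2.convertScaleAbs(q["image"][y:y+75,x:x+100],alpha=1.6),None,fx=4,fy=4,interpolation=cv2.INTER_CUBIC) for q,x,y in((c,340,165),(s,320,140))]
cv2.imwrite("pics/a1.png",np.hstack(i))
print(proj(c,[.5183,-.1597,.053]),proj(c,st["ee_pos"]))
E
```

```text
[array([ 0.11353, -0.00206,  0.00175]), array([ 0.049, -0.055,  0.012])] [ 0.51863933 -0.15723447  0.14753384] [-0.16642841 -0.16743768 -0.57108962]
[[392.02483851 218.01962417]] [[398.66407923 217.5408032 ]]
```

View pics/a1.png

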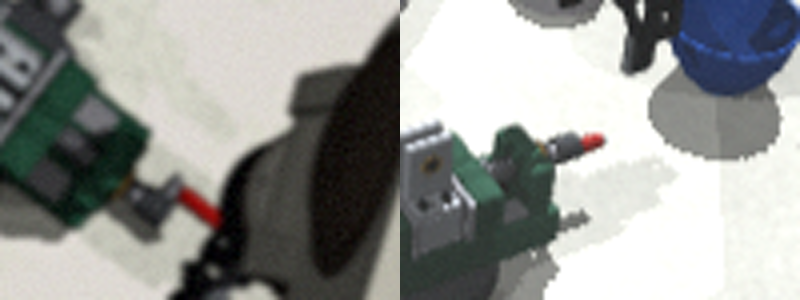

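The gripper hangs above the knob's free end, with fingertips at about (635,65) in the side part and the knob at (592,141). Descending.

Request:
{"api": "send_rows", "payload": {"rows": [[0,[0.05,-0.002,0.002],[0,0,0]],[0,[0.09,-0.002,0.002],[0,0,0]],[0,[0.114,-0.002,0.002],[0,0,0]],[0,[0.114,-0.002,0.002],[0,0,0]],[0,[0.114,-0.002,0.002],[0,0,0]]]}}

```text
time: 1.7
ee_pos: [0.5185, -0.1644, 0.0387]
eef_rot: [0.671, 0.225, 0.67, -0.225]
wrist_force: [0.7, 0.3, -0.0]
opening: 1.001
```

```bash
python3 - <<'E'
from h import *
from workcell import arm,eyes
st=arm.sense();print(st["ee_pos"],st["wrist_force"])
c=eyes.capture("top");s=eyes.capture("side")
i=[cv2.resize(cv2.convertScaleAbs(q["image"][y:y+60,x:x+80],alpha=1.6),None,fx=5,fy=5,interpolation=cv2.INTER_CUBIC) for q,x,y in((c,360,185),(s,335,140))]
cv2.imwrite("pics/a2.png",np.hstack(i))
E
```

```text
[ 0.51849521 -0.16440187  0.03868435] [ 0.72331128  0.28106555 -0.03226932]
```

View pics/a2.png

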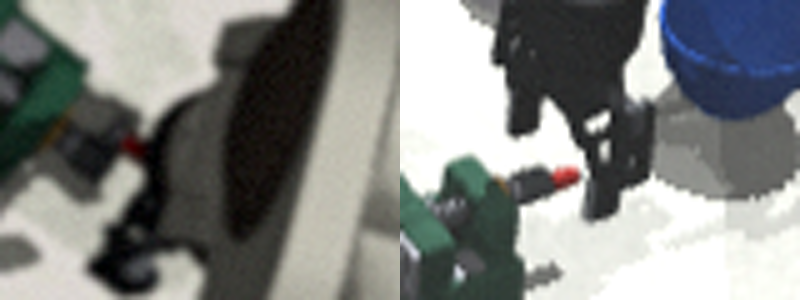

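The red knob end (575,172) lies between the two fingertips in the side part. I'll make a small correction and close.

Request:
{"api": "send_rows", "payload": {"rows": [[0,[0.003,0.002,-0.002],[0,0,0]],[0,[0.003,0.002,-0.002],[0,0,0]],[255,[0.003,0.002,-0.002],[0,0,0]],[255,[0.003,0.002,-0.002],[0,0,0]],[255,[0.003,0.002,-0.002],[0,0,0]],[255,[0.003,0.002,-0.002],[0,0,0]],[255,[0.003,0.002,-0.002],[0,0,0]],[255,[0.003,0.002,-0.002],[0,0,0]],[255,[0.003,0.002,-0.002],[0,0,0]],[255,[0.003,0.002,-0.002],[0,0,0]]], "newtons": 40}}

```text
time: 2.8
ee_pos: [0.5181, -0.1606, 0.0343]
eef_rot: [0.671, 0.224, 0.671, -0.224]
wrist_force: [0.1, 0.7, 1.6]
opening: 0.144
```

```bash
python3 - <<'E'
from workcell import arm
st=arm.sense();print(st)
E
```

```text
{'time': 2.8, 'joint_positions': array([-3.00613169e-01,  8.39989092e-02, -2.08466722e-01,  1.27835475e+00,
        5.46188764e-05,  1.91587605e+00]), 'qd': array([-2.54451422e-05, -8.02778472e-05, -7.80719202e-04, -5.71997533e-04,
       -8.34136834e-04, -4.16462865e-04]), 'tau': array([ -0.18180171, -50.7201755 ,  45.69358706,  -0.26127624,
        -0.12756878,  -0.06243615]), 'ee_pos': array([ 0.51809401, -0.16059711,  0.03430853]), 'eef_rot': array([ 0.67056601,  0.22436093,  0.67058387, -0.22432269]), 'wrist_force': array([0.13448493, 0.68705113, 1.6203593 ]), 'wrist_torque': array([ 0.1275775 ,  0.08309497, -0.04381495]), 'opening': 0.1442321995494313}
```

```bash
cat >> h.py <<'E'
def crank(a0,a1,n,r=.034):
    """tool shifts for turning the crank from a0 to a1"""
    for a in np.linspace(a0,a1,n+1)[1:]:
        print(round(a,2),[round(v,4) for v in(-r*(np.cos(a)-np.cos(a0)),.00127*(a-a0),r*(np.sin(a)-np.sin(a0)))])
E
python3 -c "
from h import *
crank(2.5,3.4,9)"
```

```text
2.6 [np.float64(0.0019), np.float64(0.0001), np.float64(-0.0028)]
2.7 [np.float64(0.0035), np.float64(0.0003), np.float64(-0.0058)]
2.8 [np.float64(0.0048), np.float64(0.0004), np.float64(-0.009)]
2.9 [np.float64(0.0058), np.float64(0.0005), np.float64(-0.0122)]
3.0 [np.float64(0.0064), np.float64(0.0006), np.float64(-0.0155)]
3.1 [np.float64(0.0067), np.float64(0.0008), np.float64(-0.0189)]
3.2 [np.float64(0.0067), np.float64(0.0009), np.float64(-0.0223)]
3.3 [np.float64(0.0063), np.float64(0.001), np.float64(-0.0257)]
3.4 [np.float64(0.0056), np.float64(0.0011), np.float64(-0.029)]
```

Request:
{"api": "send_rows", "payload": {"rows": [[255,[0.0019,0.0001,-0.0028],[0,0,0]],[255,[0.0035,0.0003,-0.0058],[0,0,0]],[255,[0.0048,0.0004,-0.009],[0,0,0]],[255,[0.0058,0.0005,-0.0122],[0,0,0]],[255,[0.0064,0.0006,-0.0155],[0,0,0]],[255,[0.0067,0.0008,-0.0189],[0,0,0]],[255,[0.0067,0.0009,-0.0223],[0,0,0]],[255,[0.0063,0.001,-0.0257],[0,0,0]],[255,[0.0056,0.0011,-0.029],[0,0,0]],[255,[0.0056,0.0011,-0.029],[0,0,0]]]}}

```text
time: 3.8
ee_pos: [0.4951, -0.1417, 0.0286]
eef_rot: [0.67, 0.224, 0.671, -0.224]
wrist_force: [2.0, 2.8, -1.4]
opening: 0.148
```

```bash
python3 - <<'E'
from h import *
from workcell import arm
st=arm.sense();M=quat(st["eef_rot"]).as_matrix();print(st["ee_pos"],"tool F",M.T@st["wrist_force"],M.T@st["wrist_torque"],st["opening"])
crank(3.4,4.6,10)
E
```

```text
[ 0.49511009 -0.14173257  0.02862698] tool F [ 1.41622378  3.41690517 -0.12078558] [0.01354473 0.08359397 0.6574982 ] 0.14754369364201356
3.52 [np.float64(-0.0013), np.float64(0.0002), np.float64(-0.0039)]
3.64 [np.float64(-0.003), np.float64(0.0003), np.float64(-0.0076)]
3.76 [np.float64(-0.0052), np.float64(0.0005), np.float64(-0.011)]
3.88 [np.float64(-0.0077), np.float64(0.0006), np.float64(-0.0142)]
4.0 [np.float64(-0.0106), np.float64(0.0008), np.float64(-0.017)]
4.12 [np.float64(-0.0139), np.float64(0.0009), np.float64(-0.0195)]
4.24 [np.float64(-0.0174), np.float64(0.0011), np.float64(-0.0216)]
4.36 [np.float64(-0.0211), np.float64(0.0012), np.float64(-0.0232)]
4.48 [np.float64(-0.025), np.float64(0.0014), np.float64(-0.0244)]
4.6 [np.float64(-0.0291), np.float64(0.0015), np.float64(-0.0251)]
```

Request:
{"api": "send_rows", "payload": {"rows": [[255,[-0.0013,0.0002,-0.0039],[0,0,0]],[255,[-0.003,0.0003,-0.0076],[0,0,0]],[255,[-0.0052,0.0005,-0.011],[0,0,0]],[255,[-0.0077,0.0006,-0.0142],[0,0,0]],[255,[-0.0106,0.0008,-0.017],[0,0,0]],[255,[-0.0139,0.0009,-0.0195],[0,0,0]],[255,[-0.0174,0.0011,-0.0216],[0,0,0]],[255,[-0.0211,0.0012,-0.0232],[0,0,0]],[255,[-0.025,0.0014,-0.0244],[0,0,0]],[255,[-0.0291,0.0015,-0.0251],[0,0,0]]]}}

```text
time: 4.8
ee_pos: [0.4762, -0.1254, 0.058]
eef_rot: [0.67, 0.225, 0.671, -0.224]
wrist_force: [3.8, 3.7, -3.7]
opening: 0.147
```

```bash
python3 - <<'E'
from h import *
from workcell import arm
st=arm.sense();M=quat(st["eef_rot"]).as_matrix();print(st["ee_pos"],"tool F",M.T@st["wrist_force"],M.T@st["wrist_torque"],st["opening"])
crank(4.6,5.8,10)
E
```

```text
[ 0.47622366 -0.12538025  0.05796417] tool F [3.67324943 5.25046573 0.75984819] [ 0.04944779 -0.14135931  1.21718189] 0.1470769730230719
4.72 [np.float64(-0.0041), np.float64(0.0002), np.float64(-0.0002)]
4.84 [np.float64(-0.0081), np.float64(0.0003), np.float64(0.0001)]
4.96 [np.float64(-0.0121), np.float64(0.0005), np.float64(0.0008)]
5.08 [np.float64(-0.016), np.float64(0.0006), np.float64(0.0021)]
5.2 [np.float64(-0.0197), np.float64(0.0008), np.float64(0.0037)]
5.32 [np.float64(-0.0232), np.float64(0.0009), np.float64(0.0059)]
5.44 [np.float64(-0.0264), np.float64(0.0011), np.float64(0.0084)]
5.56 [np.float64(-0.0293), np.float64(0.0012), np.float64(0.0113)]
5.68 [np.float64(-0.0318), np.float64(0.0014), np.float64(0.0145)]
5.8 [np.float64(-0.0339), np.float64(0.0015), np.float64(0.018)]
```

Request:
{"api": "send_rows", "payload": {"rows": [[255,[-0.0041,0.0004,-0.0002],[0,0,0]],[255,[-0.0081,0.0006,0.0001],[0,0,0]],[255,[-0.0121,0.0009,0.0008],[0,0,0]],[255,[-0.016,0.0011,0.0021],[0,0,0]],[255,[-0.0197,0.0014,0.0037],[0,0,0]],[255,[-0.0232,0.0016,0.0059],[0,0,0]],[255,[-0.0264,0.0019,0.0084],[0,0,0]],[255,[-0.0293,0.0021,0.0113],[0,0,0]],[255,[-0.0318,0.0023,0.0145],[0,0,0]],[255,[-0.0339,0.0025,0.018],[0,0,0]]]}}

```text
time: 5.8
ee_pos: [0.4923, -0.1354, 0.0919]
eef_rot: [0.67, 0.224, 0.671, -0.225]
wrist_force: [-4.0, -1.4, -0.7]
opening: 0.147
```

```bash
python3 - <<'E'
from h import *
from workcell import arm
st=arm.sense();M=quat(st["eef_rot"]).as_matrix();print(st["ee_pos"],"tool F",M.T@st["wrist_force"],M.T@st["wrist_torque"],st["opening"])
crank(5.8,7.0,10)
E
```

```text
[ 0.49228166 -0.13543351  0.0918756 ] tool F [ 0.74189219 -3.55470198 -2.35554923] [-0.02106401  0.55555632 -0.76093723] 0.14700430697184752
5.92 [np.float64(-0.0017), np.float64(0.0002), np.float64(0.0037)]
6.04 [np.float64(-0.0029), np.float64(0.0003), np.float64(0.0076)]
6.16 [np.float64(-0.0036), np.float64(0.0005), np.float64(0.0116)]
6.28 [np.float64(-0.0039), np.float64(0.0006), np.float64(0.0157)]
6.4 [np.float64(-0.0037), np.float64(0.0008), np.float64(0.0198)]
6.52 [np.float64(-0.0029), np.float64(0.0009), np.float64(0.0238)]
6.64 [np.float64(-0.0018), np.float64(0.0011), np.float64(0.0277)]
6.76 [np.float64(-0.0001), np.float64(0.0012), np.float64(0.0314)]
6.88 [np.float64(0.002), np.float64(0.0014), np.float64(0.0349)]
7.0 [np.float64(0.0045), np.float64(0.0015), np.float64(0.0381)]
```

Request:
{"api": "send_rows", "payload": {"rows": [[255,[-0.0017,0.0,0.0037],[0,0,0]],[255,[-0.0029,0.0,0.0076],[0,0,0]],[255,[-0.0036,0.0001,0.0116],[0,0,0]],[255,[-0.0039,0.0002,0.0157],[0,0,0]],[255,[-0.0037,0.0004,0.0198],[0,0,0]],[255,[-0.0029,0.0005,0.0238],[0,0,0]],[255,[-0.0018,0.0007,0.0277],[0,0,0]],[255,[-0.0001,0.0008,0.0314],[0,0,0]],[255,[0.002,0.001,0.0349],[0,0,0]],[255,[0.0045,0.0011,0.0381],[0,0,0]]], "newtons": 60}}

```text
time: 6.8
ee_pos: [0.5233, -0.1572, 0.0868]
eef_rot: [0.67, 0.224, 0.671, -0.225]
wrist_force: [-5.5, -1.7, -1.5]
opening: 0.139
```

```bash
python3 - <<'E'
from h import *
from workcell import arm
st=arm.sense();M=quat(st["eef_rot"]).as_matrix();print(st["ee_pos"],"tool F",M.T@st["wrist_force"],M.T@st["wrist_torque"],st["opening"])
crank(7.0,7.6,6)
E
```

```text
[ 0.52332079 -0.15717772  0.08683454] tool F [ 1.46278546 -4.69238584 -3.36352175] [-0.06746747  0.77578863 -0.96682764] 0.13906196464200918
7.1 [np.float64(0.0024), np.float64(0.0001), np.float64(0.0024)]
7.2 [np.float64(0.0049), np.float64(0.0003), np.float64(0.0046)]
7.3 [np.float64(0.0077), np.float64(0.0004), np.float64(0.0066)]
7.4 [np.float64(0.0107), np.float64(0.0005), np.float64(0.0082)]
7.5 [np.float64(0.0138), np.float64(0.0006), np.float64(0.0096)]
7.6 [np.float64(0.0171), np.float64(0.0008), np.float64(0.0106)]
```

Request:
{"api": "send_rows", "payload": {"rows": [[255,[0.0024,0.0,0.0024],[0,0,0]],[255,[0.0049,0.0,0.0046],[0,0,0]],[255,[0.0077,0.0,0.0066],[0,0,0]],[255,[0.0077,0.0,0.0066],[0,0,0]]]}}

```text
time: 7.2
ee_pos: [0.5284, -0.1608, 0.0793]
eef_rot: [0.67, 0.224, 0.671, -0.224]
wrist_force: [-7.4, -0.1, 2.1]
opening: 0.141
```

```bash
python3 - <<'E'
from h import *
from workcell import arm
st=arm.sense();M=quat(st["eef_rot"]).as_matrix();print(st["ee_pos"],"tool F",M.T@st["wrist_force"],M.T@st["wrist_torque"],st["opening"])
crank(7.3,7.8,5)
E
```

```text
[ 0.52836019 -0.16082251  0.07930721] tool F [-2.13849794 -4.56820594 -5.85233593] [-0.07112006  1.15808477 -0.85146208] 0.14096780482818183
7.4 [np.float64(0.003), np.float64(0.0001), np.float64(0.0016)]
7.5 [np.float64(0.0061), np.float64(0.0003), np.float64(0.003)]
7.6 [np.float64(0.0093), np.float64(0.0004), np.float64(0.004)]
7.7 [np.float64(0.0127), np.float64(0.0005), np.float64(0.0047)]
7.8 [np.float64(0.0161), np.float64(0.0006), np.float64(0.005)]
```

```bash
python3 - <<'E'
from h import *
from scipy.optimize import least_squares
P=np.array([(.5181,-.1606,.0343),(.4951,-.1417,.0286),(.4762,-.1254,.0580),(.4923,-.1354,.0919),(.5233,-.1572,.0868),(.5284,-.1608,.0793)])
th=np.radians(53);vy=np.array([-np.sin(th),np.cos(th)])
y=P[:,:2]@vy;z=P[:,2]+.019
f=lambda c:np.hypot(y-c[0],z-c[1])-.034
s=least_squares(f,[y.mean(),.078]);print(s.x,s.fun*1e3)
print(np.unwrap(np.arctan2(-(y-s.x[0]),z-s.x[1])))
E
```

```text
[-0.48976605  0.08041548] [0.08845601 0.04970074 0.15939257 0.02469197 0.09736161 0.0754359 ]
[2.49053709 3.41166248 4.61223518 5.82296116 7.01423829 7.30144168]
```

Request:
{"api": "send_rows", "payload": {"rows": [[255,[0.003,0.0,0.0016],[0,0,0]],[255,[0.0061,0.0,0.003],[0,0,0]],[255,[0.009,0.0,0.0039],[0,0,0]],[255,[0.009,0.0,0.0039],[0,0,0]],[255,[0.009,0.0,0.0039],[0,0,0]]]}}

```text
time: 7.7
ee_pos: [0.5314, -0.1629, 0.0714]
eef_rot: [0.67, 0.224, 0.671, -0.224]
wrist_force: [-11.0, 1.2, 9.0]
opening: 0.141
```

```bash
python3 - <<'E'
from h import *
from workcell import arm
st=arm.sense();M=quat(st["eef_rot"]).as_matrix();print(st["ee_pos"],"tool F",M.T@st["wrist_force"],st["opening"])
th=np.radians(53);vy=np.array([-np.sin(th),np.cos(th)])
y=st["ee_pos"][:2]@vy+.48977;z=st["ee_pos"][2]+.019-.0804;print(np.arctan2(-y,z)+2*np.pi,np.hypot(y,z))
E
```

```text
[ 0.53143546 -0.16294062  0.07136246] tool F [-8.98138294 -5.67247353 -9.51634974] 0.14110938649441174
7.558366794174787 0.03419668982084248
```

Request:
{"api": "send_rows", "payload": {"rows": [[0,[0.009,0.0,0.0039],[0,0,0]],[0,[0.009,0.0,0.0039],[0,0,0]],[0,[0.009,0.0,0.0039],[0,0,0]],[0,[0.009,0.0,0.0039],[0,0,0]],[0,[0.009,0.0,0.0039],[0,0,0]],[0,[-0.04,0.0,0.0039],[0,0,0]],[0,[-0.09,0.0,0.0039],[0,0,0]],[0,[-0.14,0.0,0.0039],[0,0,0]],[0,[-0.18,0.0,0.0039],[0,0,0]],[0,[-0.18,0.0,0.0039],[0,0,0]]]}}

```text
time: 8.7
ee_pos: [0.5366, -0.166, 0.2572]
eef_rot: [0.674, 0.224, 0.667, -0.224]
wrist_force: [0.2, -0.9, -0.0]
opening: 1.001
```

```bash
python3 - <<'E'
from h import *
from workcell import arm
st=arm.sense();print(st["ee_pos"],st["opening"],plan(st,[.4455,.336,.25],7))
E
```

```text
[ 0.53658608 -0.16597938  0.25722651] 1.0012433997115566 [array([ 0.00497,  0.34612, -0.37485]), array([-8.798e+00,  1.150e-01,  3.000e-03])]
```

I re-sent the shift while opening, so the crank may have been carried on past 7.56 rad. I'll measure the knob before going further.

```bash
python3 - <<'E'
from h import *
from workcell import eyes
C={n:eyes.capture(n) for n in("side","top")}
pickle.dump(C,open("c2.pkl","wb"))
th=np.radians(53);vx=np.array([np.cos(th),np.sin(th),0]);vy=np.array([-vx[1],vx[0],0]);z=np.array([0,0,1.])
# axis point: lateral from circle fit
ax=vy*-.48977+.078*z
O=np.array([.6035,-.015,0])
ax=ax+vx*((O@vx)-.164)
obs={}
for n,c in C.items():
    hsv=cv2.cvtColor(c["image"],cv2.COLOR_BGR2HSV)
    m=((hsv[...,0]<8)|(hsv[...,0]>172))&(hsv[...,1]>110)&(hsv[...,2]>40)
    q=cv2.connectedComponentsWithStats(m.astype(np.uint8))
    print(n,[(st[:5].tolist(),ce.round(2).tolist()) for st,ce in zip(q[2][1:],q[3][1:]) if st[4]>5])
for a in(7.4,7.5,7.6,7.7,7.8,7.9):
    P=ax+.034*(-np.sin(a)*vy+np.cos(a)*z)+vx*a*.00127
    print(a,proj(C["side"],[P-.02*vx,P,P+.02*vx]).round(1).tolist(),proj(C["top"],[P-.02*vx,P,P+.02*vx]).round(1).tolist())
i=[cv2.resize(cv2.convertScaleAbs(q["image"][y:y+60,x:x+80],alpha=1.6),None,fx=5,fy=5,interpolation=cv2.INTER_CUBIC) for q,x,y in((C["top"],360,175),(C["side"],325,140))]
cv2.imwrite("pics/a3.png",np.hstack(i))
E
```

```text
side [([278, 129, 18, 19, 157], [286.75, 137.48]), ([359, 162, 11, 6, 36], [364.0, 164.08]), ([310, 301, 13, 22, 236], [315.81, 311.45])]
top [([410, 86, 36, 11, 364], [427.84, 91.24]), ([387, 209, 13, 11, 59], [393.25, 213.76]), ([168, 243, 15, 12, 132], [175.36, 248.77])]
7.4 [[367.8, 163.7], [362.6, 165.5], [357.2, 167.3]] [[399.9, 216.5], [393.6, 211.8], [387.4, 207.0]]
7.5 [[367.5, 164.2], [362.2, 166.0], [356.9, 167.8]] [[399.9, 216.1], [393.7, 211.3], [387.4, 206.6]]
7.6 [[367.2, 164.8], [361.9, 166.6], [356.6, 168.4]] [[399.9, 215.8], [393.6, 211.0], [387.4, 206.3]]
7.7 [[366.9, 165.5], [361.7, 167.3], [356.3, 169.1]] [[399.7, 215.5], [393.5, 210.8], [387.3, 206.1]]
7.8 [[366.7, 166.2], [361.5, 168.0], [356.2, 169.8]] [[399.5, 215.4], [393.3, 210.7], [387.1, 206.0]]
7.9 [[366.6, 167.0], [361.3, 168.8], [356.0, 170.6]] [[399.1, 215.4], [393.0, 210.7], [386.8, 206.1]]
```

View pics/a3.png

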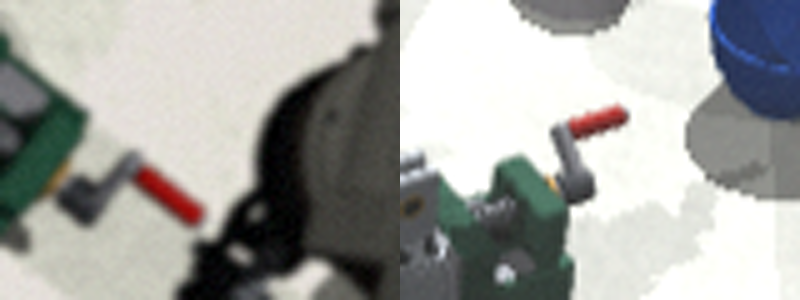

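The knob now points up and to the side, at side (600,122) and top (168,195). That looks slightly less turned than expected, so I'll calibrate the pictures' bias against the known starting angle of 2.49.

```bash
python3 - <<'E'
from h import *
C=pickle.load(open("c2.pkl","rb"));s=C["side"];t=C["top"]
th=np.radians(53);vx=np.array([np.cos(th),np.sin(th),0]);vy=np.array([-vx[1],vx[0],0]);z=np.array([0,0,1.])
O=np.array([.6035,-.015,0])
ax=vy*-.48977+.078*z+vx*((O@vx)-.164)
kn=lambda a:ax+.034*(-np.sin(a)*vy+np.cos(a)*z)+vx*a*.00127
p=proj(t,[kn(2.49)])[0];d=proj(t,[kn(2.49)+.01*vx])[0]-p;n=np.array([-d[1],d[0]])/np.hypot(*d)
print("start top perp bias", (np.array([390.4,217.0])-p)@n)
for a in np.arange(7.0,7.9,.1):
    r=[]
    for c,o in((t,(393.25,213.76)),(s,(364.0,164.08))):
        p=proj(c,[kn(a)])[0];d=proj(c,[kn(a)+.01*vx])[0]-p;n=np.array([-d[1],d[0]])/np.hypot(*d)
        r.append(((np.array(o)-p)@n).round(2))
    print(a.round(1),r)
P,e=tri(t,(393.25,213.76),s,(364.0,164.08));print(P,e,"rel axis y,z",(P-ax)@vy,P[2]-.078)
# static calibration marks: bias test with bore of things? gauge of time0 nut block
E
```

```text
start top perp bias -0.2017418070848322
7.0 [np.float64(0.82), np.float64(0.36)]
7.1 [np.float64(-0.02), np.float64(0.32)]
7.2 [np.float64(-0.75), np.float64(0.39)]
7.3 [np.float64(-1.35), np.float64(0.56)]
7.4 [np.float64(-1.83), np.float64(0.84)]
7.5 [np.float64(-2.18), np.float64(1.22)]
7.6 [np.float64(-2.39), np.float64(1.69)]
7.7 [np.float64(-2.48), np.float64(2.25)]
7.8 [np.float64(-2.43), np.float64(2.89)]
7.9 [np.float64(-2.25), np.float64(3.61)]
[ 0.52873739 -0.15304877  0.1028318 ] 0.00030369409681033934 rel axis y,z -0.024605503939123804 0.02483179582233898
```

The knob sits at a ≈ 7.07–7.1, so the crank came back during the release. I'll re-grip, turn to about 7.6, and let go while standing still.

```bash
python3 - <<'E'
from h import *
from workcell import arm
th=np.radians(53);vx=np.array([np.cos(th),np.sin(th),0]);vy=np.array([-vx[1],vx[0],0])
st=arm.sense();print(st["ee_pos"],st["qd"].round(4),plan(st,vx*.189-vy*.51385+[0,0,.0854],143))
E
```

```text
[ 0.53558295 -0.16569585  0.25158347] [-0.0022  0.0157 -0.058  -0.0101 -0.0011  0.0022] [array([ 0.16615, -0.00116, -0.014  ]), array([ 0.001,  0.028, -0.012])]
```

Request:
{"api": "send_rows", "payload": {"rows": [[0,[0.05,-0.001,-0.014],[0,0,0]],[0,[0.1,-0.001,-0.014],[0,0,0]],[0,[0.14,-0.001,-0.014],[0,0,0]],[0,[0.166,-0.001,-0.014],[0,0,0]],[0,[0.166,-0.001,-0.014],[0,0,0]],[0,[0.166,-0.001,-0.014],[0,0,0]],[0,[0.166,-0.001,-0.014],[0,0,0]]], "newtons": 60}}

```text
time: 9.5
ee_pos: [0.5239, -0.1582, 0.0862]
eef_rot: [0.671, 0.224, 0.67, -0.224]
wrist_force: [0.5, -0.5, -0.5]
opening: 1.001
```

Request:
{"api": "send_rows", "payload": {"rows": [[255,[0,0,0],[0,0,0]],[255,[0,0,0],[0,0,0]],[255,[0,0,0],[0,0,0]],[255,[0,0,0],[0,0,0]],[255,[0,0,0],[0,0,0]],[255,[0,0,0],[0,0,0]],[255,[0,0,0],[0,0,0]],[255,[0,0,0],[0,0,0]]]}}

```text
time: 10.3
ee_pos: [0.5236, -0.1583, 0.0849]
eef_rot: [0.671, 0.224, 0.67, -0.225]
wrist_force: [3.8, -4.1, 3.4]
opening: 0.138
```

```bash
cat > ang.py <<'E'
from h import *
from workcell import arm
st=arm.sense();M=quat(st["eef_rot"]).as_matrix();F=M.T@st["wrist_force"]
th=np.radians(53);vy=np.array([-np.sin(th),np.cos(th)]);p=st["ee_pos"]
y=p[:2]@vy+.48977;z=p[2]+.019-.0804;a=np.arctan2(-y,z)+2*np.pi
print("t",st["time"],"p",p.round(4),"F",F.round(1),"a",a.round(3),"a by y",2*np.pi+np.arcsin(min(1,-y/.034)),"r",np.hypot(y,z).round(4),"tangential",(-F@[np.sin(a),0,np.cos(a)]).round(2),st["opening"])
E
python3 ang.py; python3 -c "
from h import *
crank(7.07,7.6,6)"
```

```text
t 10.3 p [ 0.5236 -0.1583  0.0849] F [-3.4 -0.9  5.5] a 7.071 a by y 7.050870062523545 r 0.0333 tangential -1.49 0.13830520419244585
7.16 [np.float64(0.0022), np.float64(0.0001), np.float64(0.002)]
7.25 [np.float64(0.0046), np.float64(0.0002), np.float64(0.0038)]
7.34 [np.float64(0.0071), np.float64(0.0003), np.float64(0.0054)]
7.42 [np.float64(0.0098), np.float64(0.0004), np.float64(0.0068)]
7.51 [np.float64(0.0126), np.float64(0.0006), np.float64(0.008)]
7.6 [np.float64(0.0155), np.float64(0.0007), np.float64(0.0088)]
```

Request:
{"api": "send_rows", "payload": {"rows": [[255,[0.0022,0.0001,0.002],[0,0,0]],[255,[0.0046,0.0002,0.0038],[0,0,0]],[255,[0.0071,0.0003,0.0054],[0,0,0]],[255,[0.0098,0.0004,0.0068],[0,0,0]],[255,[0.0126,0.0006,0.008],[0,0,0]],[255,[0.0155,0.0007,0.0088],[0,0,0]],[255,[0.0155,0.0007,0.0088],[0,0,0]],[255,[0.0155,0.0007,0.0088],[0,0,0]]]}}

```text
time: 11.1
ee_pos: [0.5307, -0.1633, 0.0703]
eef_rot: [0.671, 0.224, 0.67, -0.225]
wrist_force: [-3.8, -4.1, 12.4]
opening: 0.142
```

```bash
python3 ang.py
```

```text
t 11.1 p [ 0.5307 -0.1633  0.0703] F [-12.4  -5.5  -0.5] a 7.584 a by y 7.53784688799289 r 0.0335 tangential 12.06 0.14187804980568897
```

Request:
{"api": "send_rows", "payload": {"rows": [[180,[0,0,0],[0,0,0]],[180,[0,0,0],[0,0,0]],[180,[0,0,0],[0,0,0]],[180,[0,0,0],[0,0,0]],[180,[0,0,0],[0,0,0]]]}}

```text
time: 11.6
ee_pos: [0.5303, -0.1624, 0.0686]
eef_rot: [0.67, 0.224, 0.671, -0.224]
wrist_force: [-1.9, 0.6, 0.2]
opening: 0.293
```

```bash
python3 ang.py; cat > kn.py <<'E'
from h import *
from workcell import eyes
C={n:eyes.capture(n) for n in("top","side")};pts=[]
for n,c in C.items():
    hsv=cv2.cvtColor(c["image"],cv2.COLOR_BGR2HSV)
    m=((hsv[...,0]<8)|(hsv[...,0]>172))&(hsv[...,1]>110)&(hsv[...,2]>40);m[:,:340]=0;m[:140]=0
    q=cv2.connectedComponentsWithStats(m.astype(np.uint8))
    print(n,[(st[:5].tolist(),ce.round(2).tolist()) for st,ce in zip(q[2][1:],q[3][1:]) if st[4]>2])
    pts.append(q[3][1:][np.argmax(q[2][1:,4])] if len(q[2])>1 else None)
if all(p is not None for p in pts):
    P,e=tri(C["top"],pts[0],C["side"],pts[1]);th=np.radians(53)
    y=P[:2]@[-np.sin(th),np.cos(th)]+.48977;print(P,e,"y",y,"z",P[2]-.078,"a",np.arctan2(-y,P[2]-.078)+2*np.pi)
E
python3 kn.py
```

```text
t 11.6 p [ 0.5303 -0.1624  0.0686] F [-0.2 -0.7 -1.8] a 7.63 a by y 7.467642245078901 r 0.0323 tangential 0.58 0.29278107019686467
top []
side [([359, 163, 6, 5, 19], [361.37, 164.63])]
```

Request:
{"api": "send_rows", "payload": {"rows": [[0,[0,0,0],[0,0,0]],[0,[0,0,0],[0,0,0]],[0,[0,0,0],[0,0,0]],[0,[0,0,0],[0,0,0]],[0,[0,0,0],[0,0,0]],[0,[-0.05,0,0],[0,0,0]],[0,[-0.1,0,0],[0,0,0]],[0,[-0.14,0,0],[0,0,0]],[0,[-0.18,0,0],[0,0,0]],[0,[-0.18,0,0],[0,0,0]]]}}

```text
time: 12.7
ee_pos: [0.532, -0.1631, 0.2551]
eef_rot: [0.674, 0.224, 0.668, -0.224]
wrist_force: [0.9, -0.2, 0.0]
opening: 0.998
```

```bash
python3 ang.py; python3 kn.py
```

```text
t 12.7 p [ 0.532  -0.1631  0.2551] F [-0.   0.4  0.8] a 6.453 a by y 7.641415883284253 r 0.1965 tangential -0.82 0.9976208357221249
top [([387, 209, 13, 11, 59], [393.32, 213.73])]
side [([359, 162, 11, 6, 36], [363.89, 164.03])]
[ 0.52897856 -0.15317524  0.1028462 ] 0.0006447288996086819 y -0.024874223809548457 z 0.024846197822653363 a 7.069147142062651
```

The knob again reads 7.07. Next I'll re-grip, turn on, then back off slightly while reading the force, to tell spring-back from dragging by the opening fingers.

Request:
{"api": "send_rows", "payload": {"rows": [[0,[0.05,-0.0006,-0.0076],[0,0,0]],[0,[0.1,-0.0006,-0.0076],[0,0,0]],[0,[0.14,-0.0006,-0.0076],[0,0,0]],[0,[0.166,-0.0006,-0.0076],[0,0,0]],[0,[0.166,-0.0006,-0.0076],[0,0,0]],[0,[0.166,-0.0006,-0.0076],[0,0,0]]], "newtons": 60}}

```text
time: 13.4
ee_pos: [0.5236, -0.1584, 0.0827]
eef_rot: [0.67, 0.224, 0.671, -0.224]
wrist_force: [0.8, 0.6, 0.8]
opening: 1.001
```

Request:
{"api": "send_rows", "payload": {"rows": [[255,[0,0,0],[0,0,0]],[255,[0,0,0],[0,0,0]],[255,[0,0,0],[0,0,0]],[255,[0,0,0],[0,0,0]],[255,[0,0,0],[0,0,0]],[255,[0,0,0],[0,0,0]],[255,[0,0,0],[0,0,0]]]}}

```text
time: 14.1
ee_pos: [0.5246, -0.1588, 0.0835]
eef_rot: [0.671, 0.224, 0.67, -0.224]
wrist_force: [0.9, -2.2, 3.7]
opening: 0.141
```

```bash
python3 ang.py; python3 -c "
from h import *
crank(7.12,7.6,5);crank(7.6,7.3,3)"
```

```text
t 14.1 p [ 0.5246 -0.1588  0.0835] F [-3.7 -1.2  2. ] a 7.125 a by y 7.099142506602841 r 0.0332 tangential 1.42 0.14116485009852314
7.22 [np.float64(0.0025), np.float64(0.0001), np.float64(0.0021)]
7.31 [np.float64(0.0052), np.float64(0.0002), np.float64(0.0039)]
7.41 [np.float64(0.0081), np.float64(0.0004), np.float64(0.0054)]
7.5 [np.float64(0.0111), np.float64(0.0005), np.float64(0.0067)]
7.6 [np.float64(0.0142), np.float64(0.0006), np.float64(0.0077)]
7.5 [np.float64(-0.0032), np.float64(-0.0001), np.float64(-0.001)]
7.4 [np.float64(-0.0064), np.float64(-0.0003), np.float64(-0.0024)]
7.3 [np.float64(-0.0093), np.float64(-0.0004), np.float64(-0.004)]
```

Request:
{"api": "send_rows", "payload": {"rows": [[255,[0.0025,0.0,0.0025],[0,0,0]],[255,[0.0052,0.0,0.0043],[0,0,0]],[255,[0.0081,0.0,0.0058],[0,0,0]],[255,[0.0111,0.0,0.0071],[0,0,0]],[255,[0.0142,0.0,0.0082],[0,0,0]],[255,[0.0142,0.0,0.0082],[0,0,0]],[255,[0.0142,0.0,0.0082],[0,0,0]]]}}

```text
time: 14.8
ee_pos: [0.5309, -0.1634, 0.0698]
eef_rot: [0.671, 0.225, 0.67, -0.224]
wrist_force: [-3.2, 1.2, 12.0]
opening: 0.142
```

```bash
python3 ang.py
```

```text
t 14.8 p [ 0.5309 -0.1634  0.0698] F [-12.   -1.   -3.2] a 7.601 a by y 7.563614653826975 r 0.0336 tangential 12.39 0.14151932503682876
```

Request:
{"api": "send_rows", "payload": {"rows": [[255,[-0.0016,0,-0.0005],[0,0,0]],[255,[-0.0032,0,-0.001],[0,0,0]],[255,[-0.0032,0,-0.001],[0,0,0]],[255,[-0.0032,0,-0.001],[0,0,0]]]}}

```text
time: 15.2
ee_pos: [0.53, -0.1628, 0.0729]
eef_rot: [0.671, 0.224, 0.67, -0.224]
wrist_force: [-3.7, 1.9, 11.1]
opening: 0.141
```

```bash
python3 ang.py
```

```text
t 15.2 p [ 0.53   -0.1628  0.0729] F [-11.1  -0.7  -4.1] a 7.504 a by y 7.464642547777259 r 0.0335 tangential 11.8 0.14103050827841085
```

Request:
{"api": "send_rows", "payload": {"rows": [[255,[-0.0032,0,-0.0014],[0,0,0]],[255,[-0.0061,0,-0.003],[0,0,0]],[255,[-0.0061,0,-0.003],[0,0,0]],[255,[-0.0061,0,-0.003],[0,0,0]]]}}

```text
time: 15.6
ee_pos: [0.5276, -0.161, 0.0786]
eef_rot: [0.671, 0.224, 0.67, -0.224]
wrist_force: [-2.2, 0.4, 7.4]
opening: 0.141
```

```bash
python3 ang.py; python3 -c "
from h import *
crank(7.3,7.62,4)"
```

```text
t 15.6 p [ 0.5276 -0.161   0.0786] F [-7.4 -1.  -2. ] a 7.311 a by y 7.276349799045817 r 0.0333 tangential 7.38 0.14081568891791005
7.38 [np.float64(0.0024), np.float64(0.0001), np.float64(0.0013)]
7.46 [np.float64(0.0048), np.float64(0.0002), np.float64(0.0025)]
7.54 [np.float64(0.0074), np.float64(0.0003), np.float64(0.0034)]
7.62 [np.float64(0.01), np.float64(0.0004), np.float64(0.0042)]
```

The crank acts as a spring once clamped: it still pushes back with 7–12 N as I back off. So I'll release it gently, backing off slowly so that it does not snap back past where friction can hold it.

Request:
{"api": "send_rows", "payload": {"rows": [[255,[-0.0008,0,-0.0004],[0,0,0]],[255,[-0.0016,0,-0.0009],[0,0,0]],[255,[-0.0016,0,-0.0009],[0,0,0]],[255,[-0.0016,0,-0.0009],[0,0,0]]], "newtons": 20}}

```text
time: 16.0
ee_pos: [0.5269, -0.1606, 0.0798]
eef_rot: [0.671, 0.224, 0.67, -0.224]
wrist_force: [0.8, -0.8, 5.4]
opening: 0.138
```

```bash
python3 ang.py
```

```text
t 16.0 p [ 0.5269 -0.1606  0.0798] F [-5.4 -0.2  1.1] a 7.269 a by y 7.235997496788156 r 0.0332 tangential 3.87 0.13841807214538823
```

Request:
{"api": "send_rows", "payload": {"rows": [[200,[0,0,0],[0,0,0]],[200,[0,0,0],[0,0,0]],[150,[0,0,0],[0,0,0]],[0,[0,0,0],[0,0,0]],[0,[0,0,0],[0,0,0]],[0,[0,0,0],[0,0,0]],[0,[-0.05,0,0],[0,0,0]],[0,[-0.1,0,0],[0,0,0]],[0,[-0.15,0,0],[0,0,0]],[0,[-0.18,0,0],[0,0,0]]]}}

```text
time: 17.0
ee_pos: [0.5271, -0.1606, 0.2639]
eef_rot: [0.672, 0.224, 0.669, -0.224]
wrist_force: [0.5, 0.1, -0.4]
opening: 0.997
```

```bash
python3 ang.py; python3 kn.py
```

```text
t 17.0 p [ 0.5271 -0.1606  0.2639] F [0.4 0.4 0.4] a 6.42 a by y 7.2442221975079395 r 0.2044 tangential -0.43 0.9973039303764526
top [([387, 209, 13, 11, 60], [393.32, 213.77])]
side [([359, 162, 11, 6, 36], [363.89, 164.03])]
[ 0.52892319 -0.15313838  0.102891  ] 0.0007312621312179851 y -0.02480782013217725 z 0.024891002050449876 a 7.066909752027056
```

The rest position is the same each time, whatever the release angle. The re-grip side forces put it nearer 7.15–7.2 than the camera's 7.07, so it sits at the point where friction holds the spring. The jaw is preloaded as far as it can stay, so on to the gauge.

```bash
python3 - <<'E'
from h import *
from workcell import arm
st=arm.sense();print(st["ee_pos"],plan(st,[.4455,.336,.22],7))
E
```

```text
[ 0.52796887 -0.16093001  0.26485235] [array([ 0.04319,  0.34713, -0.36522]), array([-8.8e+00,  8.7e-02,  3.0e-03])]
```

Request:
{"api": "send_rows", "payload": {"rows": [[0,[0,0.347,-0.365],[-8.8,0.03,0]],[0,[0,0.347,-0.365],[-8.8,0.03,0]],[0,[0,0.347,-0.365],[-8.8,0.03,0]],[0,[0,0.347,-0.365],[-8.8,0.03,0]],[0,[0,0.347,-0.365],[-8.8,0.03,0]],[0,[0,0.347,-0.365],[-8.8,0.03,0]],[0,[0,0.347,-0.365],[-8.8,0.03,0]],[0,[0,0.347,-0.365],[-8.8,0.03,0]],[0,[0,0.347,-0.365],[-8.8,0.03,0]],[0,[0,0.347,-0.365],[-8.8,0.03,0]]]}}

```text
time: 18.1
ee_pos: [0.4438, 0.3346, 0.2592]
eef_rot: [0.705, -0.043, 0.707, 0.043]
wrist_force: [1.1, -0.1, 0.3]
opening: 1.0
```

Request:
{"api": "send_rows", "payload": {"rows": [[0,[0,0,0],[0,0,0]],[0,[0,0,0],[0,0,0]],[0,[0,0,0],[0,0,0]],[0,[0,0,0],[0,0,0]]]}}

```text
time: 18.5
ee_pos: [0.4451, 0.3315, 0.2598]
eef_rot: [0.705, -0.042, 0.707, 0.043]
wrist_force: [0.5, -0.7, 0.5]
opening: 0.995
```

```bash
python3 - <<'E'
from h import *
from workcell import arm,eyes
st=arm.sense();print(st["time"],st["ee_pos"],plan(st,[.4455,.336,.101],7))
E
```

```text
18.5 [0.44507171 0.33152537 0.25982493] [array([0.15883, 0.00424, 0.00131]), array([-0.018, -0.025, -0.011])]
```

Request:
{"api": "send_rows", "payload": {"rows": [[0,[0.03,0.004,0.001],[0,0,0]],[0,[0.07,0.004,0.001],[0,0,0]],[0,[0.11,0.004,0.001],[0,0,0]],[0,[0.14,0.004,0.001],[0,0,0]],[0,[0.158,0.004,0.001],[0,0,0]],[0,[0.158,0.004,0.001],[0,0,0]],[0,[0.158,0.004,0.001],[0,0,0]]]}}

```text
time: 19.2
ee_pos: [0.4453, 0.3362, 0.1026]
eef_rot: [0.705, -0.042, 0.707, 0.043]
wrist_force: [-0.4, 0.5, 0.2]
opening: 1.001
```

Request:
{"api": "send_rows", "payload": {"rows": [[255,[0,0,0],[0,0,0]],[255,[0,0,0],[0,0,0]],[255,[0,0,0],[0,0,0]],[255,[0,0,0],[0,0,0]],[255,[0,0,0],[0,0,0]],[255,[0,0,0],[0,0,0]],[255,[0,0,0],[0,0,0]],[255,[0,0,0],[0,0,0]]], "newtons": 50}}

```text
time: 20.0
ee_pos: [0.4452, 0.337, 0.1021]
eef_rot: [0.705, -0.043, 0.706, 0.044]
wrist_force: [2.6, 0.4, 3.0]
opening: 0.2
```

```bash
python3 - <<'E'
from h import *
from workcell import arm,eyes
st=arm.sense();M=quat(st["eef_rot"]).as_matrix();print(st["time"],st["ee_pos"],st["opening"],st["wrist_force"],M.round(4).tolist())
c=eyes.capture("side");t=eyes.capture("top")
i=[cv2.resize(cv2.convertScaleAbs(q["image"][y:y+90,x:x+80],alpha=1.6),None,fx=5,fy=5,interpolation=cv2.INTER_CUBIC) for q,x,y in((t,150,205),(c,280,250))]
cv2.imwrite("pics/a4.png",np.hstack(i))
E
```

```text
20.0 [0.44518847 0.33704189 0.10209041] 0.2000824240578622 [2.56154225 0.37925584 2.97414231] [[-0.0015, -0.1218, 0.9925], [0.0012, 0.9925, 0.1218], [-1.0, 0.0014, -0.0013]]
```

View pics/a4.png

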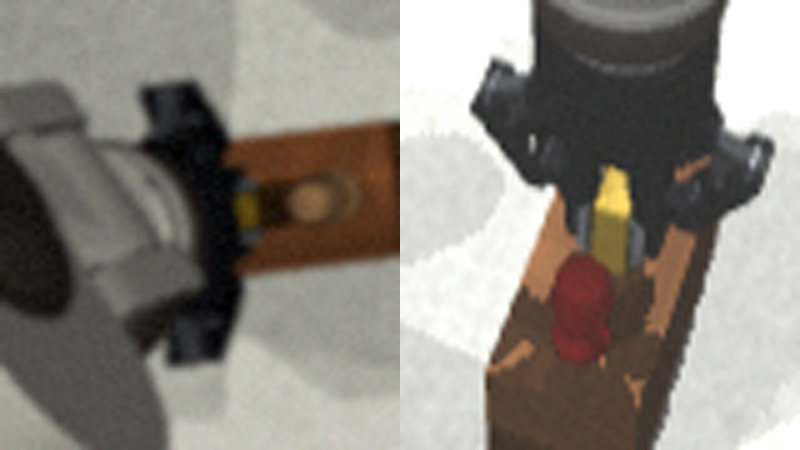

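The fingers hold the yellow handle squarely, at (612,220) in the side part, and the awl and file are untouched. Lifting, then measuring the yoke's slot while the view is clear.

Request:
{"api": "send_rows", "payload": {"rows": [[255,[-0.02,0,0],[0,0,0]],[255,[-0.05,0,0],[0,0,0]],[255,[-0.09,0,0],[0,0,0]],[255,[-0.13,0,0],[0,0,0]],[255,[-0.17,0,0],[0,0,0]],[255,[-0.2,0,0],[0,0,0]],[255,[-0.2,0,0],[0,0,0]],[255,[-0.2,0,0],[0,0,0]]]}}

```text
time: 20.9
ee_pos: [0.4452, 0.3368, 0.3012]
eef_rot: [0.705, -0.043, 0.707, 0.043]
wrist_force: [0.0, -0.1, -2.2]
opening: 0.208
```

```bash
python3 - <<'E'
from h import *
from workcell import arm,eyes
st=arm.sense();print(st["time"],st["ee_pos"],st["opening"],st["wrist_force"])
C={n:eyes.capture(n) for n in("side","top")};pickle.dump(C,open("c3.pkl","wb"))
th=np.radians(53);vx=np.array([np.cos(th),np.sin(th),0]);vy=np.array([-vx[1],vx[0],0])
P=np.array([.597,-.0085,.148]);
for n in C:
    c=C[n];p=proj(c,P)[0];x,y=int(p[0])-18,int(p[1])-18;print(n,x,y,p)
    im=np.mean([eyes.capture(n)["image"] for _ in range(4)],0).astype(np.uint8)
    cv2.imwrite(f"pics/y_{n}.png",cv2.resize(cv2.convertScaleAbs(im[y:y+40,x:x+40],alpha=1.5),None,fx=10,fy=10,interpolation=cv2.INTER_CUBIC))
cv2.imwrite("pics/y.png",np.hstack([cv2.imread("pics/y_top.png"),cv2.imread("pics/y_side.png")]))
E
```

```text
20.9 [0.44523525 0.33684056 0.30117561] 0.20836238108833613 [ 0.01765338 -0.07887521 -2.18238551]
side 307 156 [325.87120532 174.05666909]
top 319 166 [337.17225052 184.86868107]
```

View pics/y.png

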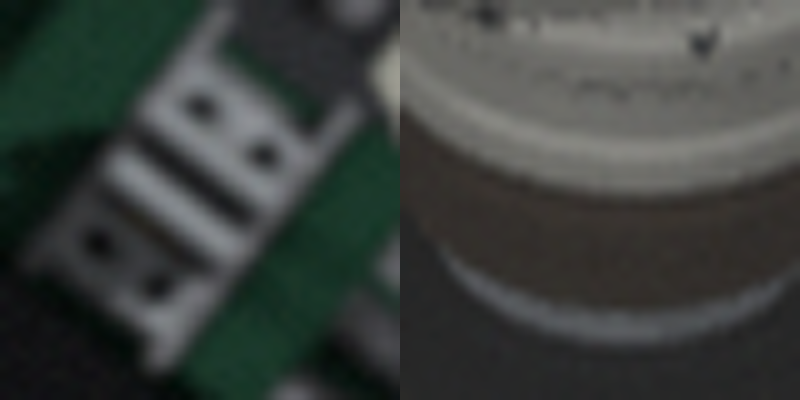

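The top part shows the slot as the dark band from (145,135) to (248,213), between the bright cheek tops. The side part is blocked by the arm, so I'll use the earlier clamped side picture and take profiles across the slot.

```bash
python3 - <<'E'
from h import *
from scipy.ndimage import map_coordinates
C3=pickle.load(open("c3.pkl","rb"));C2=pickle.load(open("c2.pkl","rb"))
th=np.radians(53);vx=np.array([np.cos(th),np.sin(th),0]);vy=np.array([-vx[1],vx[0],0])
B=np.array([.6035,-.015,0])+.002*vx
def prof(c,z,S,X,ang=0):
    g=cv2.cvtColor(c["image"],cv2.COLOR_BGR2GRAY).astype(float)
    out=[]
    for s in S:
        P=B+np.outer(X,vx)+s*vy+[0,0,z];p=proj(c,P)
        out.append(map_coordinates(g,[p[:,1],p[:,0]],order=1).mean())
    return np.array(out).round(0).astype(int)
S=np.arange(-.020,.0205,.001)
for n,c in(("top",C3["top"]),("side",C2["side"])):
    o,_=ray(c,(320,200));print(n,"cam in vise y,x,z",((o-B)@vy).round(3),((o-B)@vx).round(3),o[2].round(3))
    for X in(np.linspace(-.015,-.005,5),np.linspace(.005,.015,5)):
        v=prof(c,.146,S,X);print(" ".join(f"{round(s*1e3)}:{q}" for s,q in zip(S,v)))
print("foot edges top z=.09");S=np.arange(-.042,.043,.002)
print(" ".join(f"{round(s*1e3)}:{q}" for s,q in zip(S,prof(C3["top"],.09,S,np.linspace(-.012,.012,9)))))
for y0,n in((0,0),):
  print(proj(C2["side"],[B+[0,0,.148]]),proj(C3["top"],[B+[0,0,.148]]))
E
```

```text
top cam in vise y,x,z 0.116 -0.006 1.132
-20:54 -19:63 -18:71 -17:77 -16:80 -15:80 -14:77 -13:71 -12:65 -11:58 -10:54 -9:56 -8:59 -7:66 -6:74 -5:81 -4:86 -3:87 -2:84 -1:78 0:68 1:58 2:46 3:36 4:29 5:26 6:28 7:35 8:46 9:58 10:69 11:79 12:85 13:87 14:85 15:79 16:71 17:61 18:50 19:39 20:31
-20:67 -19:73 -18:78 -17:81 -16:82 -15:81 -14:77 -13:70 -12:63 -11:58 -10:55 -9:56 -8:61 -7:67 -6:75 -5:82 -4:86 -3:87 -2:83 -1:76 0:66 1:55 2:44 3:35 4:28 5:26 6:29 7:36 8:46 9:57 10:68 11:78 12:85 13:87 14:84 15:78 16:69 17:58 18:48 19:38 20:31
side cam in vise y,x,z 0.745 0.426 0.898
-20:169 -19:169 -18:169 -17:168 -16:167 -15:165 -14:163 -13:160 -12:158 -11:155 -10:152 -9:149 -8:146 -7:141 -6:135 -5:127 -4:117 -3:107 -2:97 -1:87 0:78 1:71 2:66 3:65 4:68 5:75 6:84 7:96 8:109 9:118 10:121 11:119 12:115 13:109 14:101 15:92 16:82 17:73 18:65 19:61 20:57
-20:164 -19:165 -18:166 -17:166 -16:165 -15:165 -14:163 -13:160 -12:156 -11:153 -10:149 -9:145 -8:142 -7:138 -6:132 -5:125 -4:116 -3:106 -2:96 -1:86 0:77 1:69 2:63 3:61 4:62 5:68 6:79 7:91 8:105 9:114 10:117 11:116 12:112 13:106 14:98 15:89 16:79 17:71 18:64 19:60 20:57
foot edges top z=.09
-42:30 -40:30 -38:29 -36:28 -34:29 -32:36 -30:48 -28:61 -26:75 -24:83 -22:82 -20:72 -18:62 -16:61 -14:70 -12:82 -10:87 -8:79 -6:61 -4:40 -2:26 0:29 2:47 4:70 6:85 8:86 10:73 12:53 14:34 16:26 18:28 20:34 22:34 24:31 26:28 28:30 30:38 32:46 34:48 36:43 38:31 40:20 42:11
[[324.16270375 172.26890233]] [[339.19941482 181.70773087]]
```

The slot centre is at s ≈ 4.9 mm along vise y. The cheek highlights are 16.1 mm apart, giving a slot about 6.1 mm wide. The crank's arm-measured axis suggests adding about 1 mm, so I'll aim at s ≈ 5.4 mm.

```bash
python3 - <<'E'
from h import *
from workcell import arm
th=np.radians(53);vx=np.array([np.cos(th),np.sin(th),0]);vy=np.array([-vx[1],vx[0],0])
T=np.array([.6035,-.015,0])+.002*vx+.0054*vy;print(T)
st=arm.sense();print(st["ee_pos"],plan(st,T+[0,0,.29],143))
E
```

```text
[ 0.600391   -0.01015293  0.        ]
[0.44521414 0.33667535 0.30145441] [array([ 0.01088, -0.36317,  0.11175]), array([ 8.801e+00, -3.300e-02,  4.000e-03])]
```

Request:
{"api": "send_rows", "payload": {"rows": [[255,[0,-0.363,0.112],[8.8,0,0]],[255,[0,-0.363,0.112],[8.8,0,0]],[255,[0,-0.363,0.112],[8.8,0,0]],[255,[0,-0.363,0.112],[8.8,0,0]],[255,[0,-0.363,0.112],[8.8,0,0]],[255,[0,-0.363,0.112],[8.8,0,0]],[255,[0,-0.363,0.112],[8.8,0,0]],[255,[0,-0.363,0.112],[8.8,0,0]],[255,[0,-0.363,0.112],[8.8,0,0]],[255,[0,-0.363,0.112],[8.8,0,0]]]}}

```text
time: 22.4
ee_pos: [0.6008, -0.0105, 0.3007]
eef_rot: [0.669, 0.225, 0.672, -0.225]
wrist_force: [0.1, -0.1, -1.4]
opening: 0.206
```

Request:
{"api": "send_rows", "payload": {"rows": [[255,[0,0,0],[0,0,0]],[255,[0,0,0],[0,0,0]],[255,[0,0,0],[0,0,0]],[255,[0,0,0],[0,0,0]],[255,[0,0,0],[0,0,0]]]}}

```text
time: 22.9
ee_pos: [0.6006, -0.0095, 0.3012]
eef_rot: [0.67, 0.224, 0.671, -0.224]
wrist_force: [0.6, 0.1, -1.1]
opening: 0.2
```

```bash
python3 - <<'E'
from h import *
from workcell import arm,eyes
st=arm.sense();M=quat(st["eef_rot"]).as_matrix();print(st["time"],st["ee_pos"],"F",M.T@st["wrist_force"],st["opening"],plan(st,[.6004,-.0102,.255],143))
c=eyes.capture("side");pickle.dump(c,open("s4.pkl","wb"))
th=np.radians(53);vx=np.array([np.cos(th),np.sin(th),0])
tip=st["ee_pos"]-[0,0,.09];p=proj(c,[tip,tip+[0,0,.08],[.6004,-.0102,.148]]);print(p)
x,y=int(p[2,0])-35,int(p[2,1])-55
cv2.imwrite("pics/s4.png",cv2.resize(cv2.convertScaleAbs(c["image"][y:y+75,x:x+75],alpha=1.7),None,fx=8,fy=8,interpolation=cv2.INTER_CUBIC));print(x,y)
E
```

```text
22.9 [ 0.60062062 -0.00952318  0.30122434] F [1.12746606 0.46647343 0.4492313 ] 0.20013992020008625 [array([ 0.04622, -0.00063,  0.00033]), array([ 0.008, -0.025,  0.01 ])]
[[325.59037859 156.38987557]
 [326.57494932 132.65158905]
 [325.04838592 173.36024475]]
290 118
```

View pics/s4.png

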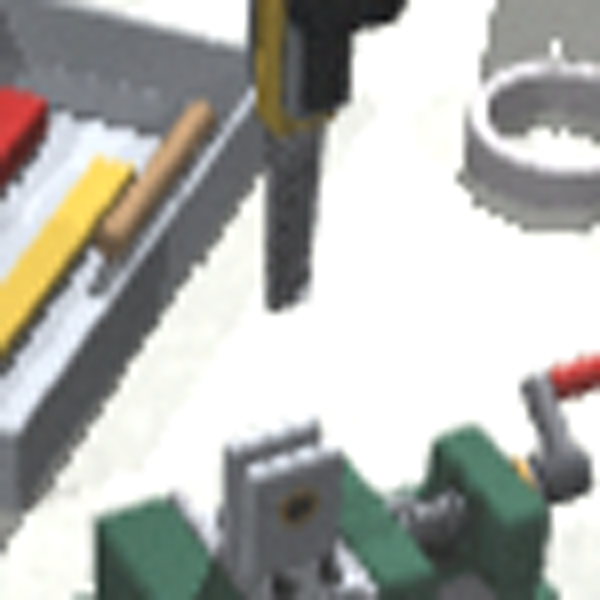

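The gauge hangs upright over the yoke, blade tip at (288,303) and slot mouth at about (283,448) in the crop, in line. I'm lowering it by feel.

Request:
{"api": "send_rows", "payload": {"rows": [[255,[0.02,0,0],[0,0,0]],[255,[0.04,0,0],[0,0,0]],[255,[0.055,0,0],[0,0,0]],[255,[0.06,0,0],[0,0,0]],[255,[0.063,0,0],[0,0,0]],[255,[0.066,0,0],[0,0,0]],[255,[0.068,0,0],[0,0,0]],[255,[0.068,0,0],[0,0,0]]]}}

```text
time: 23.75
ee_pos: [0.6007, -0.0099, 0.2333]
eef_rot: [0.67, 0.224, 0.671, -0.224]
wrist_force: [-0.4, 0.3, -1.5]
opening: 0.204
```

```bash
cat > f.py <<'E'
from h import *
from workcell import arm
st=arm.sense();M=quat(st["eef_rot"]).as_matrix()
print("t",st["time"],st["ee_pos"].round(4),"depth mm",((.148-(st["ee_pos"][2]-.0901))*1e3).round(1),"F",(M.T@st["wrist_force"]).round(1),"T",(M.T@st["wrist_torque"]).round(2),round(st["opening"],3),"tilt",(M[:,0]).round(4))
E
python3 f.py
```

```text
t 23.75 [ 0.6007 -0.0099  0.2333] depth mm 4.8 F [ 1.5 -0.  -0.5] T [ 0.02 -0.02  0.  ] 0.204 tilt [-2.1e-03  7.0e-04 -1.0e+00]
```

Request:
{"api": "send_rows", "payload": {"rows": [[255,[0.002,0,0],[0,0,0]],[255,[0.004,0,0],[0,0,0]],[255,[0.006,0,0],[0,0,0]],[255,[0.008,0,0],[0,0,0]],[255,[0.008,0,0],[0,0,0]]]}}

```text
time: 24.25
ee_pos: [0.6004, -0.0099, 0.2247]
eef_rot: [0.669, 0.224, 0.672, -0.224]
wrist_force: [0.1, -0.4, -1.1]
opening: 0.204
```

```bash
python3 f.py
```

```text
t 24.25 [ 0.6004 -0.0099  0.2247] depth mm 13.4 F [ 1.1 -0.3  0.3] T [0.01 0.   0.04] 0.204 tilt [-3.e-03  7.e-04 -1.e+00]
```

Request:
{"api": "send_rows", "payload": {"rows": [[255,[0.002,0,0],[0,0,0]],[255,[0.004,0,0],[0,0,0]],[255,[0.006,0,0],[0,0,0]],[255,[0.008,0,0],[0,0,0]],[255,[0.01,0,0],[0,0,0]],[255,[0.01,0,0],[0,0,0]]]}}

```text
time: 24.85
ee_pos: [0.6004, -0.0099, 0.2147]
eef_rot: [0.67, 0.224, 0.672, -0.224]
wrist_force: [0.5, 0.6, -0.5]
opening: 0.202
```

```bash
python3 f.py
```

```text
t 24.85 [ 0.6004 -0.0099  0.2147] depth mm 23.4 F [0.5 0.8 0.1] T [-0.01 -0.01  0.02] 0.202 tilt [-3.e-03  6.e-04 -1.e+00]
```

Still free at 23 mm. Slower from here.

Request:
{"api": "send_rows", "payload": {"rows": [[255,[0.001,0,0],[0,0,0]],[255,[0.002,0,0],[0,0,0]],[255,[0.003,0,0],[0,0,0]],[255,[0.004,0,0],[0,0,0]],[255,[0.005,0,0],[0,0,0]],[255,[0.006,0,0],[0,0,0]],[255,[0.006,0,0],[0,0,0]]]}}

```text
time: 25.55
ee_pos: [0.6005, -0.0099, 0.2089]
eef_rot: [0.67, 0.224, 0.672, -0.224]
wrist_force: [-0.6, 0.4, -0.6]
opening: 0.204
```

```bash
python3 f.py
```

```text
t 25.55 [ 0.6005 -0.0099  0.2089] depth mm 29.2 F [ 0.6 -0.  -0.8] T [-0.   -0.02 -0.05] 0.204 tilt [-2.7e-03  6.0e-04 -1.0e+00]
```

Request:
{"api": "send_rows", "payload": {"rows": [[255,[0.001,0,0],[0,0,0]],[255,[0.002,0,0],[0,0,0]],[255,[0.003,0,0],[0,0,0]],[255,[0.004,0,0],[0,0,0]],[255,[0.004,0,0],[0,0,0]]]}}

```text
time: 26.05
ee_pos: [0.6004, -0.0099, 0.2049]
eef_rot: [0.67, 0.224, 0.672, -0.224]
wrist_force: [0.1, 0.4, -1.7]
opening: 0.205
```

```bash
python3 f.py
```

```text
t 26.05 [ 0.6004 -0.0099  0.2049] depth mm 33.2 F [ 1.7  0.4 -0.1] T [0.05 0.   0.06] 0.205 tilt [-2.7e-03  7.0e-04 -1.0e+00]
```

Request:
{"api": "send_rows", "payload": {"rows": [[255,[0.001,0,0],[0,0,0]],[255,[0.002,0,0],[0,0,0]],[255,[0.003,0,0],[0,0,0]],[255,[0.003,0,0],[0,0,0]]]}}

```text
time: 26.45
ee_pos: [0.6005, -0.0099, 0.2019]
eef_rot: [0.67, 0.224, 0.671, -0.224]
wrist_force: [0.3, -0.5, -1.7]
opening: 0.202
```

```bash
python3 f.py
```

```text
t 26.45 [ 0.6005 -0.0099  0.2019] depth mm 36.2 F [ 1.7 -0.2  0.5] T [ 0.01 -0.15  0.03] 0.202 tilt [-2.5e-03  6.0e-04 -1.0e+00]
```

Request:
{"api": "send_rows", "payload": {"rows": [[255,[0.0005,0,0],[0,0,0]],[255,[0.001,0,0],[0,0,0]],[255,[0.0015,0,0],[0,0,0]],[255,[0.002,0,0],[0,0,0]],[255,[0.002,0,0],[0,0,0]]]}}

```text
time: 26.95
ee_pos: [0.6006, -0.0099, 0.2001]
eef_rot: [0.67, 0.224, 0.671, -0.224]
wrist_force: [0.5, -1.1, -0.7]
opening: 0.202
```

```bash
python3 f.py
```

```text
t 26.95 [ 0.6006 -0.0099  0.2001] depth mm 38.0 F [ 0.7 -0.6  1. ] T [ 0.02 -0.32  0.01] 0.202 tilt [-2.3e-03  6.0e-04 -1.0e+00]
```

One side touches, with a side force towards tool +z. I'll shift slightly that way and continue.

Request:
{"api": "send_rows", "payload": {"rows": [[255,[0,0,0.0003],[0,0,0]],[255,[0.0005,0,0.0003],[0,0,0]],[255,[0.001,0,0.0003],[0,0,0]],[255,[0.0015,0,0.0003],[0,0,0]],[255,[0.002,0,0.0003],[0,0,0]],[255,[0.002,0,0.0003],[0,0,0]]]}}

```text
time: 27.55
ee_pos: [0.6007, -0.01, 0.198]
eef_rot: [0.67, 0.224, 0.672, -0.224]
wrist_force: [1.1, -1.3, -0.9]
opening: 0.202
```

```bash
python3 f.py
```

```text
t 27.55 [ 0.6007 -0.01    0.198 ] depth mm 40.1 F [ 0.9 -0.4  1.6] T [-0.04 -0.11 -0.03] 0.202 tilt [-2.6e-03  7.0e-04 -1.0e+00]
```

Request:
{"api": "send_rows", "payload": {"rows": [[255,[0.0005,0,0.0002],[0,0,0]],[255,[0.001,0,0.0003],[0,0,0]],[255,[0.0015,0,0.0003],[0,0,0]],[255,[0.002,0,0.0003],[0,0,0]],[255,[0.002,0,0.0003],[0,0,0]]]}}

```text
time: 28.05
ee_pos: [0.6008, -0.01, 0.1962]
eef_rot: [0.67, 0.224, 0.672, -0.224]
wrist_force: [-1.9, 1.6, 2.1]
opening: 0.206
```

```bash
python3 f.py
```

```text
t 28.05 [ 0.6008 -0.01    0.1962] depth mm 41.9 F [-2.   0.1 -2.5] T [0.03 0.64 0.01] 0.206 tilt [-2.5e-03  9.0e-04 -1.0e+00]
```

It now bears on both sides, with the push rising. A small lateral correction and a fine advance.

Request:
{"api": "send_rows", "payload": {"rows": [[255,[0.0002,0,-0.0002],[0,0,0]],[255,[0.0004,0,-0.0002],[0,0,0]],[255,[0.0005,0,-0.0002],[0,0,0]],[255,[0.0005,0,-0.0002],[0,0,0]]]}}

```text
time: 28.45
ee_pos: [0.6008, -0.01, 0.1958]
eef_rot: [0.67, 0.224, 0.671, -0.224]
wrist_force: [-2.5, 1.6, 3.1]
opening: 0.202
```

```bash
python3 f.py
```

```text
t 28.45 [ 0.6008 -0.01    0.1958] depth mm 42.3 F [-3.1 -0.2 -3. ] T [0.05 0.63 0.03] 0.202 tilt [-2.1e-03  8.0e-04 -1.0e+00]
```

Request:
{"api": "send_rows", "payload": {"rows": [[255,[0.0002,0,-0.0003],[0,0,0]],[255,[0.0004,0,-0.0004],[0,0,0]],[255,[0.0005,0,-0.0004],[0,0,0]],[255,[0.0005,0,-0.0004],[0,0,0]]]}}

```text
time: 28.85
ee_pos: [0.6007, -0.01, 0.1953]
eef_rot: [0.67, 0.224, 0.671, -0.224]
wrist_force: [0.3, -0.3, 3.9]
opening: 0.206
```

```bash
python3 f.py
```

```text
t 28.85 [ 0.6007 -0.01    0.1953] depth mm 42.8 F [-3.9 -0.1  0.4] T [ 0.06 -0.01  0.03] 0.206 tilt [-1.8e-03  4.0e-04 -1.0e+00]
```

Request:
{"api": "send_rows", "payload": {"rows": [[255,[0.0003,0,0],[0,0,0]],[255,[0.0006,0,0],[0,0,0]],[255,[0.0006,0,0],[0,0,0]],[255,[0.0006,0,0],[0,0,0]],[255,[0.0006,0,0],[0,0,0]],[255,[0.0006,0,0],[0,0,0]]]}}

```text
time: 29.45
ee_pos: [0.6007, -0.01, 0.1947]
eef_rot: [0.67, 0.224, 0.671, -0.224]
wrist_force: [0.6, 0.7, 5.8]
opening: 0.205
```

```bash
python3 f.py; python3 kn.py; sleep 0; python3 f.py
```

```text
t 29.45 [ 0.6007 -0.01    0.1947] depth mm 43.4 F [-5.8  0.9  0. ] T [ 0.05 -0.06  0.01] 0.205 tilt [-1.8e-03  4.0e-04 -1.0e+00]
top []
side [([359, 162, 11, 6, 36], [363.89, 164.03])]
t 29.55 [ 0.6007 -0.01    0.1947] depth mm 43.4 F [-5.6 -0.6 -0.9] T [ 0.01 -0.1   0.04] 0.207 tilt [-1.8e-03  5.0e-04 -1.0e+00]
```

```bash
python3 -c "
from workcell import arm
print(arm.job_done())"; python3 f.py
```

```text
the job is handed in; nothing more can be done
None
the job is handed in; nothing more can be done
```

I closed the vise on the yoke's foot and slid the gauge into the slot until it was snug. I'm less sure the vise is still as tight as asked, because the crank sprang back when I let it go.

**Vise:** I turned the crank clockwise to about 7.6 rad, where it took about 12 N at the knob. The gripper also carried it on during my first release, possibly to about 7.8 rad. Once released, it sprang back to the same place all three times.

The camera puts that rest angle at about 7.07 rad, which is just touching. The side forces when I re-gripped the knob suggest 7.15–7.2 rad, which would leave some preload. So the two checks disagree, and the jaw is closed, but probably not at the 0.4–0.6 rad of extra turn. In the side view the knob had not moved since the last release.

**Gauge:** I drew it straight up out of the block and lowered it tip first into the slot. It ran free to about 36 mm, then touched one cheek, and after small sideways corrections it bore on both.
- **Depth:** the tip is 43.4 mm below the mouth, which puts the slot width at roughly 6.6 mm.
- **Push:** about 6–7 N, with side force and torque near zero.
- **Posture:** held still by the handle, upright to about 0.1°.

I handed in at about 29.6 s. I noticed no contact with the other things on the bench, but I took no final picture of them.

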